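# Snap the retaining clip onto a belt-tensioner post

## Task

Pick up the red-tabbed spring clip from the bench, lower it in front of the groove in the tensioner's steel post and push it sideways, slowly, onto the post until it snaps fully home; the sprung carriage gives way as you push, so keep pushing until you feel the snap, but never with more than about 20 N. Then let go, leaving the clip lying level in the groove, the carriage sprung back to its rest position, and the stone, wrench and jar where they were.

Things in the scene. Friction and masses are not known exactly. Their poses are not given: they have to be found in the camera images.
- head: green fixed base of the belt tensioner, 250 x 130 x 34 mm, on either side of the bench. Origin on the bench under the resting post; +x is the way the carriage yields and the clip must be pushed (roughly away from the robot); base spans x = -70 to +180 mm. Two 10 mm rails on top; end block 67 mm high at x = 138 to 162 mm. Carries the carriage with pulley and post.
- carriage (a joint): travel (m) of the sprung carriage along +x of head: 0 = at rest on its front stop, up to 0.035. Spring: 2.4 N preload plus 0.8 N per mm; damped (80 N s/m), so fast pushes cost force: push at 5 to 20 mm/s. It carries the black pulley (90 mm dia, flat top 84 mm above the bench) and the post, and springs back when released.
- post_groove (a point): point on the vertical axis of the steel post, 4 mm above the pulley's flat top (88 mm above the bench): clip_seat is here when the clip lies home. Axes as head; moves with the carriage. Post 20 mm dia in the groove; groove 12 mm high, from pulley top to the underside of the post's head (28 mm dia, 9 mm thick, top 105 mm above the bench).
- clip: loose spring clip, about 100 g, lying flat on the bench: red upright grip tab behind, two 6 mm steel wire prongs forming a U open towards +x. Origin on the underside below the seat centre; z up. Prongs reach x = 18 mm, y = +-22 mm and spring apart. Their inward balls (8 mm dia, 16 mm apart, centred at x = 7 mm, z = 4 mm) touch the post when the seat is 14 mm short of home.
- clip_seat (a point): centre of the clip's seat, 4 mm above its underside: must come to the post axis. Axes as clip. Clip is 8 mm thick, so it has 4 mm play in the groove: enter 2 mm above post_groove. The push rises to some 8 to 18 N (friction varies) while the carriage yields 7 to 20 mm; at the snap the push drops by 3 N or more, the carriage moves back 3 mm or more. Go on 5 mm, then stop.
- clip_grip (a point): centre of the red grip tab, 44 mm behind clip_seat (clip x = -44 mm) and 22 mm above the clip's underside. The tab is 12 mm wide across clip y, 36 mm long along clip x, 44 mm high. Pinch it from above across its 12 mm width at this point, firmly, since the push acts 18 mm below. Axes as clip.
- jade_blank: bystander: loose pale green stone block 50 x 40 x 35 mm, origin centre of underside; leave where it is.
- wrench: bystander: loose steel wrench 170 mm long; leave where it is.
- grit_jar: bystander: loose jar, 60 mm dia, 80 mm high, origin centre of underside; leave where it is.
Not all that is in view belongs to the job. Leave any blue look-alike of the clip alone.

How it is judged:
On the way, in this order (a step that is already met when the one before it is completed fails the run):
1. the clip is lifted off the bench (height (world z) of clip_seat above 0.04 m), for 0.1 s.
2. the clip is snapped home in the groove (horizontal distance between clip_seat and post_groove below 0.003 m and z of clip_seat in the frame of post_groove between -0.003 and 0.005 m and angle between the z axis of clip_seat and the z axis of post_groove, either way round below 0.12 rad), for 0.2 s.
At the end, for the whole second after the job is handed in: The clip's seat is within 3 mm of the post axis (horizontally), within -3 to +5 mm of its home height, level within 0.12 rad; the clip is released and at rest, and the carriage is back within 3 mm of its rest position (all of step 2 and value of joint carriage below 0.003 m and linear speed of clip below 0.02 m/s and contact force between the fingers and clip below 0.1 N); the robot touches nothing.
It fails at once if the clip is pressed against the tensioner with more than 30 N (contact force between clip and head above 30 N).
It fails at once if the stone block is moved by more than 20 mm (distance of jade_blank from where it was at the start of the episode above 0.02 m).
It fails at once if the wrench is moved by more than 20 mm (distance of wrench from where it was at the start of the episode above 0.02 m).
It fails at once if the jar is moved by more than 20 mm (distance of grit_jar from where it was at the start of the episode above 0.02 m).
It also fails if it takes over 48 s, if anything falls off the work surface, if the arm or the gripper's body presses on something with over 40 N, if the wrist force passes 120 N, or if a joint passes its speed limit or range.

## Robot

A 6-joint arm with a two-finger parallel gripper is mounted at the origin on the work surface. World frame = base frame: x ahead of the robot, y to its left, z up, the work surface at z = 0. Lengths are in m, angles in rad, forces in N, time in s.
With the tool pointing down it reaches from about 0.3 to 0.75 m from the base axis. Payload 8.5 kg.
Tool frame: the origin (TCP) lies at the very end of the fingers, on their centre line; the grasp point (between the pads) lies 19 mm behind it (arm.hold_point_z is the distance from the TCP to the grasp point, in m); z points along the fingers, y is the direction in which the jaws open and shut (so a half turn about z gives the same grasp; the last joint's range is limited). The gripper opens to 85 mm and grips with 20 to 120 N. Pads are 22 mm wide; open, the fingers measure 114 mm over their backs; the gripper's body (76 mm by 85 mm) begins 54 mm behind the grasp point. The pads swing forward as they close: fully open they stand 13 mm farther back than shut.
Start: joints at [0.985, 0.381, 1.297, -0, 1.464, -0.215], TCP at [0.199, 0.513, 0.231] pointing down, gripper open.
Joint ranges: [-3.11, 3.11], [-0.89, 2.33], [0.22, 2.48], [-1.42, 4.56], [0.17, 2.85], [-2.88, 2.88]. Speed limits (rad/s): [2.39, 2.39, 3.14, 3.14, 3.14, 3.14].

## Interface

Orientations are given as a unit quaternion [x, y, z, w].
In Python, from station import arm gives the robot as it stands.
- The arm moves only by the tool apply_moves, never from a script. Its argument "deltas" is a list of rows, each an object of numbers: "claw": the opening in per cent of the stroke, from 0 (shut) to 100 (fully open); "x", "y", "z": the shift along the tool's x, y, z in cm; "yaw": the turn about the tool's z in degrees. A call has 1 to 5 rows; each row shifts and turns the pose as measured when the row begins, along the tool's axes as they then stand; what a row does not reach is not made up. A row lasts 1/12 s, in which the tool goes at most 41.7 mm and 7.16 degrees, less where a joint would pass 70% of its speed; a pose out of reach is approached as far as the arm can. A call with a gripper value outside its range is refused whole. The fingers move at their own pace and stop on an object; the grip force is fixed at half the most. Time passes only in rows, so rows that do not move let the fingers close. It gives the time, the measured TCP pose, the force and the opening at its end, in the units of the state.
- arm.get_state(): the state, without advancing time (a new reading comes with each control period).
- arm.read_camera(name): name is "scene" or "top" or "wrist"; returns a dict with "img" (384x512x3 uint8, red, green, blue), "z_map" (384x512 float32, m along the optical axis (not along the pixel's ray), 0 where there is no reading), "fovy" (degrees; the focal length in pixels is half the picture's height over the tangent of half this angle, whatever the lens; pixels are square), "cx", "cy" (the principal point, pixels), "origin" and "rotation" of the camera in the world; the wrist camera has in their place "mount" (4x4, takes a point from camera to tool coordinates, whose origin is the TCP and whose axes are the flange's). Camera axes: x right, y down, z forward; pixel columns grow to the right and rows downward; lengths in m; the calibration is good to about 2 mm. A picture is of the moment at which its call begins: read the wrist's pose just before it.
- arm.job_done(): hands the job in, once; it reports no verdict.
The state is a dict: "t": time; "qpos": joint angles; "qd": joint speeds; "effort": joint torques, N m; "position": TCP position; "tool_rot": TCP orientation; "wrist_force": force on the tool from outside, world axes, zero at the start; "ft_torque": the same for the moment, N m; "finger_gap": finger opening in m.
Only numpy, scipy, OpenCV 4.12 (cv2) and the standard library are available. Lean on these libraries where they do the work, as an engineer would, in place of code of your own. Each camera call takes 0.05 s, during which the arm holds its last target.

## Working session

There is one attempt and no reset: what is moved stays moved. The work goes in short steps, Python scripts to look and compute and a tool call to move; the robot and the scene stay as the last step left them, time stands still between calls to the robot, and variables do not carry over. Pictures are saved under pics/ and viewed, and the job is handed in when it is done.

Besides the shell and the picture viewer there is one more tool, called after "Call:" as name(argument=value, ...) on one line, values as JSON. apply_moves: Moves the arm, as the interface text tells. Its arguments: {"type":"object","properties":{"deltas":{"type":"array","items":{"type":"object","properties":{"claw":{"type":"number"},"x":{"type":"number"},"y":{"type":"number"},"z":{"type":"number"},"yaw":{"type":"number"}}}}},"required":["deltas"]}

```bash
mkdir -p pics; ls; cat > h.py <<'E'
import numpy as np, cv2
from station import arm
from scipy.spatial.transform import Rotation as R
def cam(name):
    st=arm.get_state(); c=arm.read_camera(name)
    H=c["img"].shape[0]; c["f"]=H/2/np.tan(np.radians(c["fovy"])/2)
    if "mount" in c:
        T=np.eye(4);T[:3,:3]=R.from_quat(st["tool_rot"]).as_matrix();T[:3,3]=st["position"]
        W=T@np.array(c["mount"]); c["origin"]=W[:3,3]; c["rotation"]=W[:3,:3]
    c["origin"]=np.array(c["origin"]);c["rotation"]=np.array(c["rotation"])
    return c
def pts(c):
    v,u=np.mgrid[:c["img"].shape[0],:c["img"].shape[1]]
    z=c["z_map"]; P=np.stack([(u-c["cx"])/c["f"]*z,(v-c["cy"])/c["f"]*z,z],-1)
    return P@c["rotation"].T+c["origin"]
def ray(c,u,v,h):
    d=c["rotation"]@np.array([(u-c["cx"])/c["f"],(v-c["cy"])/c["f"],1.]); s=(h-c["origin"][2])/d[2]
    return c["origin"]+s*d
def save(c,n): cv2.imwrite("pics/"+n+".png",cv2.cvtColor(c["img"],cv2.COLOR_RGB2BGR))
E
python3 - <<'E'
from h import *
import pickle
print(arm.get_state())
for n in ["scene","top","wrist"]:
    c=cam(n); save(c,n+"0"); pickle.dump(c,open(n+"0.pkl","wb")); print(n,c["origin"].round(3),c["rotation"].round(3).tolist(),c["f"])
E
```

```text
pics
{'t': 0.0, 'qpos': array([ 9.84701106e-01,  3.81185300e-01,  1.29829924e+00, -2.12396757e-05,
        1.46360343e+00, -2.15297121e-01]), 'qd': array([-0.00069728,  0.00191674, -0.00069868, -0.00214801, -0.00075282,
       -0.00010816]), 'effort': array([ 4.43133104e-04, -4.48471498e+01, -2.31278658e+01, -1.76070212e-04,
        4.81158044e-03,  7.04167775e-06]), 'position': array([0.19912717, 0.51235317, 0.23070455]), 'tool_rot': array([ 1.84337583e-01,  9.82862705e-01, -6.92553950e-04, -2.81909321e-04]), 'wrist_force': array([-0.96653533, -0.78927549,  0.8594081 ]), 'ft_torque': array([ 0.03435068, -0.02399679, -0.03570305]), 'finger_gap': 0.08548047521229489}
scene [ 0.855 -0.503  0.95 ] [0.922, 0.252, -0.076, -0.284] 453.2034515139773
top [ 0.411 -0.015  1.278] [0.71, -0.701, 0.038, -0.047] 411.42036066516704
wrist [0.124 0.542 0.373] [[0.362, 0.885, 0.291], [0.932, -0.343, -0.114], [-0.001, 0.313, -0.95]] 337.4827832153019
```

```bash
sed -i 's/    return c$/    if c["rotation"].shape==(4,): c["rotation"]=R.from_quat(c["rotation"]).as_matrix()\n    return c/' h.py
python3 - <<'E'
import pickle,numpy as np
from scipy.spatial.transform import Rotation as R
for n in ["scene0","top0"]:
    c=pickle.load(open(n+".pkl","rb")); c["rotation"]=R.from_quat(c["rotation"]).as_matrix(); pickle.dump(c,open(n+".pkl","wb"))
    print(c["rotation"].round(2))
E
```

```text
[[ 0.86  0.42 -0.28]
 [ 0.51 -0.71  0.49]
 [ 0.   -0.56 -0.83]]
[[ 0.01 -0.99  0.12]
 [-1.   -0.01  0.01]
 [-0.01 -0.12 -0.99]]
```

View pics/scene0.png

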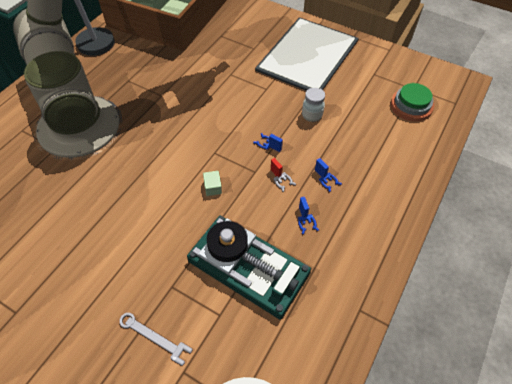

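View pics/top0.png

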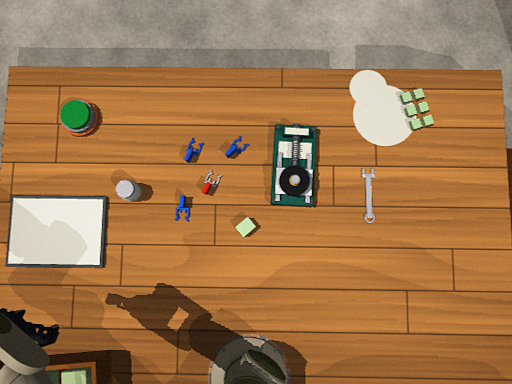

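View pics/wrist0.png

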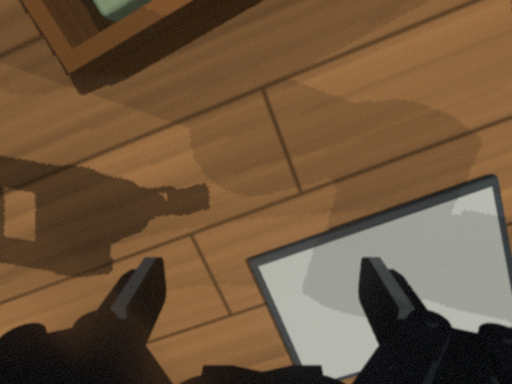

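Candidates in the top view: red clip (211,183); blue look-alikes (183,207), (193,150), (236,147); also the red-rimmed green jar (80,117). By its description I choose the red-tabbed one at (211,183), which is (280,172) in the scene view. Next come close crops and measurements.

```bash
python3 - <<'E'
from h import *
import pickle
T=pickle.load(open("top0.pkl","rb"));S=pickle.load(open("scene0.pkl","rb"))
for c,n in((T,"top"),(S,"scene")):
    hsv=cv2.cvtColor(c["img"],cv2.COLOR_RGB2HSV);P=pts(c)
    m=((hsv[...,0]<6)|(hsv[...,0]>174))&(hsv[...,1]>160)&(hsv[...,2]>90)
    k,l,s,ce=cv2.connectedComponentsWithStats(m.astype(np.uint8))
    for i in range(1,k):
        if s[i,4]>8:
            q=P[l==i];print(n,"red",ce[i].round(1),s[i,4],np.median(q,0).round(4),q.min(0).round(3),q.max(0).round(3))
    for nm,mm in(("blue",(abs(hsv[...,0].astype(int)-115)<10)&(hsv[...,1]>150)),("head",(P[...,2]>.028)&(P[...,2]<.040)&(P[...,0]>.3))):
        k,l,s,ce=cv2.connectedComponentsWithStats(mm.astype(np.uint8))
        for i in range(1,k):
            if s[i,4]>25:
                q=P[l==i];print(n,nm,ce[i].round(1),s[i,4],np.median(q,0).round(4),q.min(0).round(3),q.max(0).round(3))
a=cv2.resize(T["img"][120:240,165:265],None,fx=5,fy=5,interpolation=cv2.INTER_CUBIC)
cv2.imwrite("pics/topclip.png",a[...,::-1])
a=cv2.resize(T["img"][115:215,250:350],None,fx=5,fy=5,interpolation=cv2.INTER_CUBIC)
cv2.imwrite("pics/tophead.png",a[...,::-1])
P=pts(T)
for lo,hi in((.076,.09),(.098,.112)):
    for c,n in((T,"top"),(S,"scene")):
        P=pts(c); m=(P[...,2]>lo)&(P[...,2]<hi)&(abs(P[...,0]-.56)<.12)&(abs(P[...,1]+.13)<.12)
        v,u=np.nonzero(m)
        if len(u): print(n,lo,len(u),u.mean(),v.mean(),np.median(P[m],0).round(4),P[m].mean(0).round(4),P[m].min(0).round(3),P[m].max(0).round(3))
E
```

```text
top red [205.8 187.3] 46 [0.5557 0.1356 0.0437] [ 0.538  0.126 -0.002] [0.573 0.153 0.05 ]
top blue [235.1 147.9] 141 [0.6773 0.0529 0.0103] [ 0.411 -0.015 -0.003] [0.726 0.077 1.278]
top blue [191.7 151. ] 142 [0.6692 0.1879 0.0103] [ 0.638  0.153 -0.003] [0.716 0.213 0.048]
top blue [182.3 207.3] 148 [0.4941 0.2069 0.0093] [ 0.411 -0.015 -0.004] [0.531 0.234 1.278]
top head [ 83.  119.4] 195 [0.7534 0.5176 0.0331] [0.727 0.495 0.028] [0.829 0.598 0.04 ]
top head [293.5 162.2] 1671 [ 0.6562 -0.122   0.034 ] [ 0.503 -0.2    0.028] [ 0.757 -0.062  0.04 ]
top head [245.6 226.7] 214 [0.4374 0.0132 0.0344] [ 0.41  -0.014  0.03 ] [0.467 0.043 0.04 ]
scene red [275.3 166.3] 114 [0.5568 0.1356 0.0379] [ 0.54   0.125 -0.003] [0.574 0.148 0.048]
scene blue [271.5 142.3] 222 [0.5081 0.2066 0.0191] [ 0.46  -0.503 -0.003] [0.855 0.233 0.95 ]
scene blue [324.  172.8] 263 [0.6693 0.1907 0.0125] [ 0.641 -0.503 -0.003] [0.855 0.204 0.95 ]
scene blue [305.1 214.5] 251 [0.6819 0.0546 0.0098] [ 0.659 -0.503 -0.003] [0.855 0.079 0.95 ]
scene head [412.  104.2] 245 [0.7856 0.5167 0.0336] [0.728 0.497 0.0
[... 578 characters left out ...]
e head [256.1 272.7] 2927 [ 0.6714 -0.1522  0.0346] [ 0.505 -0.199  0.028] [ 0.759 -0.058  0.04 ]
top 0.076 663 294.66214177978884 180.19306184012066 [ 0.5725 -0.1269  0.0837] [ 0.5743 -0.1285  0.0837] [ 0.531 -0.174  0.078] [ 0.62  -0.086  0.09 ]
scene 0.076 1111 226.93519351935194 239.15481548154816 [ 0.5809 -0.1303  0.0842] [ 0.5785 -0.1274  0.0842] [ 0.532 -0.17   0.077] [ 0.622 -0.08   0.09 ]
top 0.098 71 295.22535211267603 179.1267605633803 [ 0.5747 -0.1275  0.1047] [ 0.5745 -0.1281  0.1046] [ 0.563 -0.142  0.099] [ 0.587 -0.116  0.11 ]
scene 0.098 123 226.66666666666666 234.16260162601625 [ 0.5786 -0.1267  0.1047] [ 0.5782 -0.1266  0.1043] [ 0.563 -0.139  0.099] [ 0.59  -0.111  0.108]
```

View pics/topclip.png

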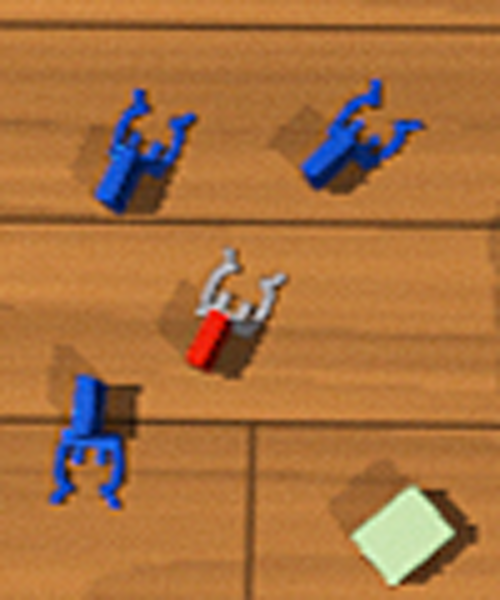

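View pics/tophead.png

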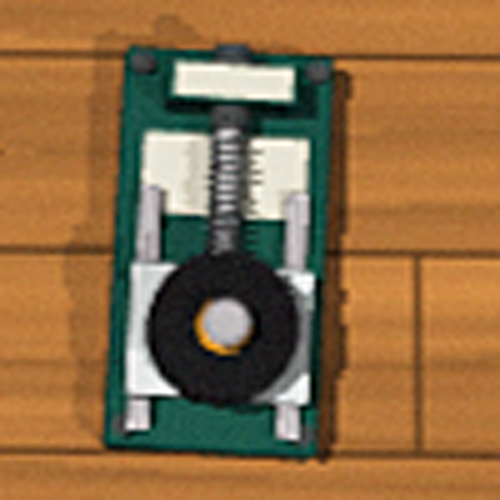

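The top crop shows the red-tabbed clip with bare steel prongs, tab near crop (207,340), opening up-right. It is the only red-tabbed clip. I'll hover over it now.

Call:
apply_moves(deltas=[{"x":-3.6,"y":-1.7},{"x":-3.6,"y":-1.7},{"x":-3.6,"y":-1.7},{"x":-3.6,"y":-1.7},{"x":-3.6,"y":-1.7}])

```text
schema error: expected keys claw, x, y, z, yaw
```

All the keys have to be given.

Call:
apply_moves(deltas=[{"x":-3.6,"y":-1.7,"z":0,"yaw":1.5,"claw":100},{"x":-3.6,"y":-1.7,"z":0,"yaw":1.5,"claw":100},{"x":-3.6,"y":-1.7,"z":0,"yaw":1.5,"claw":100},{"x":-3.6,"y":-1.7,"z":0,"yaw":1.5,"claw":100},{"x":-3.6,"y":-1.7,"z":0,"yaw":1.5,"claw":100}])

```text
t: 0.57
position: [0.3278, 0.3604, 0.2289]
tool_rot: [0.244, 0.97, -0.001, -0.001]
wrist_force: [1.4, 0.9, -1.1]
finger_gap: 0.0855
```

Call:
apply_moves(deltas=[{"x":-3.8,"y":-1.1,"z":0,"yaw":0,"claw":100},{"x":-3.8,"y":-1.1,"z":0,"yaw":0,"claw":100},{"x":-3.8,"y":-1.1,"z":0,"yaw":0,"claw":100},{"x":-3.8,"y":-1.1,"z":0,"yaw":0,"claw":100},{"x":-3.8,"y":-1.1,"z":0,"yaw":0,"claw":100}])

```text
t: 0.98
position: [0.4728, 0.2128, 0.2284]
tool_rot: [0.245, 0.97, -0.001, -0.002]
wrist_force: [0.4, 1.1, -0.2]
finger_gap: 0.0855
```

Call:
apply_moves(deltas=[{"x":-3.8,"y":-1.1,"z":0,"yaw":0,"claw":100},{"x":-3.8,"y":-1.1,"z":0,"yaw":0,"claw":50},{"x":-3.0,"y":-1.0,"z":0,"yaw":0,"claw":50},{"x":0,"y":0,"z":0,"yaw":0,"claw":50}])

```text
t: 1.32
position: [0.5578, 0.1238, 0.2264]
tool_rot: [0.248, 0.969, -0.002, -0.002]
wrist_force: [0.3, -0.3, -0.4]
finger_gap: 0.0515
```

```bash
python3 - <<'E'
from h import *
import pickle
c=cam("wrist");save(c,"w1");pickle.dump(c,open("w1.pkl","wb"))
s=arm.get_state();print({k:np.round(s[k],4).tolist() for k in("t","position","tool_rot","wrist_force","finger_gap","qpos")})
E
```

```text
{'t': 1.3667, 'position': [0.5563, 0.1255, 0.2264], 'tool_rot': [0.2477, 0.9688, -0.0017, -0.0031], 'wrist_force': [-0.5052, -0.121, -0.6253], 'finger_gap': 0.0441, 'qpos': [0.0152, 0.423, 1.2433, -0.0017, 1.4821, -1.0547]}
```

View pics/w1.png

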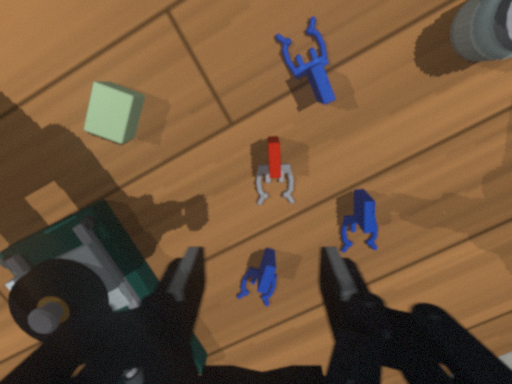

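The wrist view shows the red clip at (275,160), tab at the top, prongs pointing down towards (275,200). Blue look-alikes lie at (318,75), (360,220) and (262,275).

```bash
cat > clip.py <<'E'
from h import *
import pickle,sys
c=pickle.load(open(sys.argv[1],"rb"));hsv=cv2.cvtColor(c["img"],cv2.COLOR_RGB2HSV);P=pts(c)
m=((hsv[...,0]<6)|(hsv[...,0]>174))&(hsv[...,1]>150)&(hsv[...,2]>60)
print("red px",m.sum())
t=m&(P[...,2]>.039)
q=P[t];print("top",t.sum(),q.mean(0).round(4),q.min(0).round(4),q.max(0).round(4))
v,u=np.nonzero(t);r=cv2.minAreaRect(np.array([ray(c,a,b,.044)[:2] for a,b in zip(u,v)],np.float32)*1000);print("toprect",r)
# prongs grey near
g=(hsv[...,1]<70)&(hsv[...,2]>90)&(P[...,2]<.03);g[:100]=0;g[230:]=0;g[:,:235]=0;g[:,310:]=0
if len(sys.argv)>2:
    x0,x1,y0,y1=map(int,sys.argv[2:6]);g=(hsv[...,1]<70)&(hsv[...,2]>90);gg=np.zeros_like(g);gg[y0:y1,x0:x1]=g[y0:y1,x0:x1];g=gg
v,u=np.nonzero(g);X=np.array([ray(c,a,b,.005)[:2] for a,b in zip(u,v)])
print("prongs",g.sum(),u.min(),u.max(),v.min(),v.max(),X.mean(0).round(4))
st=q.mean(0)[:2]
d=X.mean(0)-st;print("dir deg",np.degrees(np.arctan2(d[1],d[0])),np.linalg.norm(d))
o=c["img"].copy();o[g]=[0,255,0];o[t]=[255,255,0]
cv2.imwrite("pics/"+sys.argv[1][:-4]+"m.png",cv2.resize(o[100:250,200:350],None,fx=4,fy=4,interpolation=cv2.INTER_NEAREST)[...,::-1])
E
python3 clip.py w1.pkl
```

```text
red px 407
top 391 [0.555  0.1378 0.0462] [0.4882 0.126  0.0414] [0.5735 0.1627 0.3693]
toprect ((556.0828247070312, 137.40953063964844), (11.302388191223145, 35.490142822265625), 65.1412582397461)
prongs 612 256 293 164 204 [0.5886 0.1231]
dir deg -23.650148127344625 0.036662244502985934
```

View pics/w1m.png

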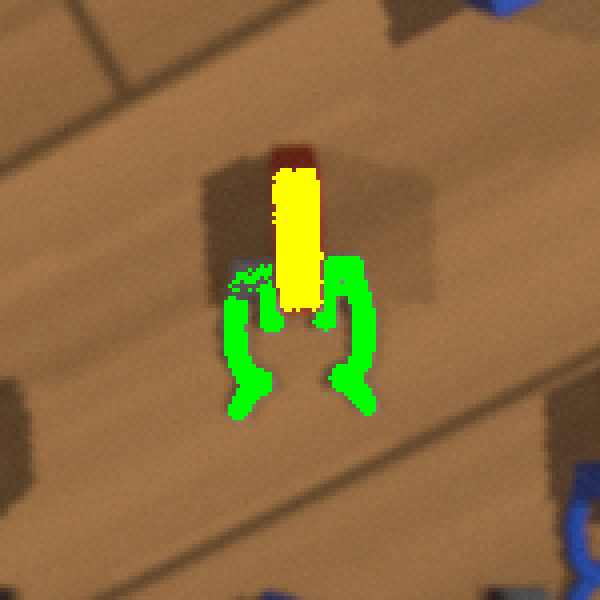

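```bash
python3 - <<'E'
from h import *
import pickle
c=pickle.load(open("w1.pkl","rb"))
b=(ray(c,265.5,196,.004)+ray(c,285,194.5,.004))/2
print("balls",b, ray(c,265.5,196,.004)-ray(c,285,194.5,.004))
t=np.array([.5561,.1374]);d=b[:2]-t;print(np.linalg.norm(d),np.degrees(np.arctan2(d[1],d[0])))
S=pickle.load(open("scene0.pkl","rb"));hsv=cv2.cvtColor(S["img"],cv2.COLOR_RGB2HSV)
T=pickle.load(open("top0.pkl","rb"))
for c in(S,T):
    hsv=cv2.cvtColor(c["img"],cv2.COLOR_RGB2HSV);P=pts(c)
    m=((hsv[...,0]<6)|(hsv[...,0]>174))&(hsv[...,1]>150)&(hsv[...,2]>60)&(P[...,2]>.041)&(P[...,2]<.1)&(P[...,0]<.65)&(abs(P[...,1]-.13)<.05);print(m.sum(),P[m].mean(0))
# head rect & post
from math import *
for nm,c in(("S",S),("T",T)):
    P=pts(c)
    for h,lo,hi in((.105,.1015,.109),(.084,.081,.087),(.034,.030,.038)):
        m=(P[...,2]>lo)&(P[...,2]<hi)&(P[...,0]>.45)&(P[...,0]<.85)&(abs(P[...,1]+.13)<.12)
        v,u=np.nonzero(m); X=np.array([ray(c,a,b,h)[:2] for a,b in zip(u,v)],np.float32)*1000
        print(nm,h,len(u),cv2.minEnclosingCircle(X),cv2.minAreaRect(X),X.mean(0))
E
```

```text
balls [0.60146418 0.11607326 0.004     ] [-0.00905802 -0.02037157  0.        ]
0.05012722666709227 -25.17929188885005
47 [0.55841571 0.13681167 0.04410631]
47 [0.55473994 0.13441046 0.04433685]
S 0.105 114 ((577.9140014648438, -126.27001190185547), 13.897740364074707) ((578.736328125, -126.20008850097656), (25.718669891357422, 24.068449020385742), 30.575836181640625) [ 577.80444 -126.44893]
S 0.084 1020 ((576.9885864257812, -125.6573715209961), 45.705596923828125) ((577.0504760742188, -125.33985137939453), (86.83642578125, 90.19482421875), 30.714921951293945) [ 578.1317   -127.038284]
S 0.034 2718 ((632.6944580078125, -128.1581573486328), 138.24581909179688) ((632.772705078125, -129.22576904296875), (130.31582641601562, 249.00820922851562), 87.301025390625) [ 660.482   -142.53601]
T 0.105 63 ((575.0292358398438, -128.7920379638672), 13.393415451049805) ((574.873046875, -128.87939453125), (23.210956573486328, 25.864667892456055), 0.6607205271720886) [ 574.5382  -128.55368]
T 0.084 541 ((574.9230346679688, -128.46139526367188), 44.952239990234375) ((575.02392578125, -129.43247985839844), (86.7671127319336, 87.77145385742188), 45.480735778808594) [ 574.6083  -128.29189]
T 0.034 1463 ((629.5702514648438, -130.5209197998047), 138.0809783935547) ((629.348876953125, -131.0787353515625), (129.59536743164062, 248.86801147460938), 87.12303924560547) [ 636.4971  -130.20308]
```

Call:
apply_moves(deltas=[{"x":0.6,"y":1.0,"z":3,"yaw":-3.8,"claw":50},{"x":0,"y":0,"z":4,"yaw":0,"claw":50},{"x":0,"y":0,"z":4,"yaw":0,"claw":50},{"x":0,"y":0,"z":3,"yaw":0,"claw":50},{"x":0,"y":0,"z":0,"yaw":0,"claw":50}])

```text
t: 1.78
position: [0.5537, 0.1403, 0.0839]
tool_rot: [0.213, 0.977, -0.0, -0.001]
wrist_force: [-0.5, 0.9, -1.2]
finger_gap: 0.0428
```

```bash
python3 - <<'E'
from h import *
import pickle
c=cam("wrist");save(c,"w2");pickle.dump(c,open("w2.pkl","wb"))
s=arm.get_state();print({k:np.round(s[k],4).tolist() for k in("t","position","tool_rot","wrist_force","finger_gap")})
E
python3 clip.py w2.pkl
```

```text
{'t': 1.8333, 'position': [0.5549, 0.1405, 0.0867], 'tool_rot': [0.2132, 0.977, 0.0002, 0.0011], 'wrist_force': [0.8999, 0.0704, 0.4586], 'finger_gap': 0.0423}
red px 1196
top 1025 [0.5549 0.138  0.0442] [0.4809 0.1257 0.0391] [0.5737 0.1738 0.2266]
toprect ((551.3864135742188, 139.831787109375), (11.171636581420898, 45.71844482421875), 64.76325988769531)
prongs 67 236 284 225 229 [0.5742 0.14  ]
dir deg 5.705538233103249 0.019430062117204404
```

View pics/w2.png

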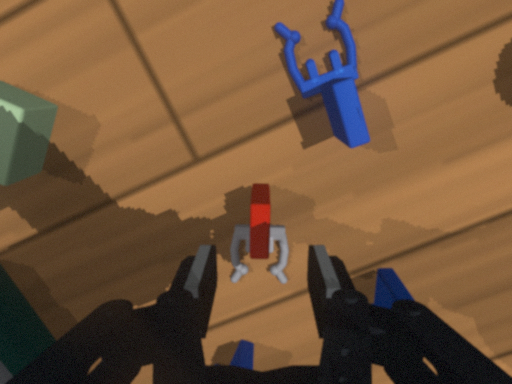

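The wrist view shows the red tab at (261,220), centred between the fingers and square to them. I'll correct by 2 mm and go down.

Call:
apply_moves(deltas=[{"x":-0.2,"y":-0.2,"z":2.5,"yaw":0,"claw":50},{"x":0,"y":0,"z":2.5,"yaw":0,"claw":50},{"x":0,"y":0,"z":1.8,"yaw":0,"claw":50},{"x":0,"y":0,"z":0,"yaw":0,"claw":50}])

```text
t: 2.17
position: [0.56, 0.1407, 0.0262]
tool_rot: [0.212, 0.977, 0.002, 0.008]
wrist_force: [-1.1, -0.1, -0.8]
finger_gap: 0.0427
```

```bash
python3 - <<'E'
from h import *
import pickle
c=cam("wrist");save(c,"w3");pickle.dump(c,open("w3.pkl","wb"))
s=arm.get_state();print({k:np.round(s[k],4).tolist() for k in("t","position","tool_rot","wrist_force","finger_gap")})
E
```

```text
{'t': 2.2167, 'position': [0.561, 0.1409, 0.0281], 'tool_rot': [0.2116, 0.9773, 0.0025, 0.0093], 'wrist_force': [0.5505, 0.693, 0.7162], 'finger_gap': 0.0427}
```

View pics/w3.png

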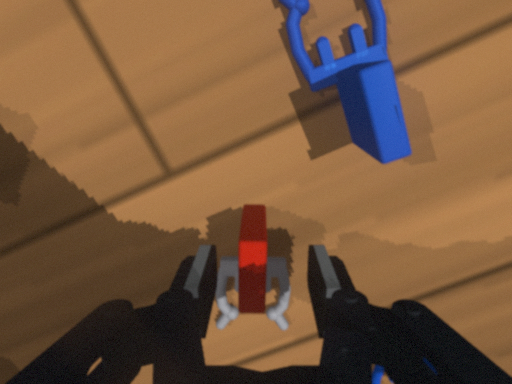

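The tab at column 254 is left of the finger centre (262), so the tool has to go −y by about 5 mm. I'll correct that and go down gently.

Call:
apply_moves(deltas=[{"x":0.3,"y":-0.5,"z":0.5,"yaw":0,"claw":50},{"x":0,"y":0,"z":0.7,"yaw":0,"claw":50},{"x":0,"y":0,"z":0.6,"yaw":0,"claw":50},{"x":0,"y":0,"z":0.3,"yaw":0,"claw":50},{"x":0,"y":0,"z":0,"yaw":0,"claw":50}])

```text
t: 2.63
position: [0.5597, 0.1382, 0.0132]
tool_rot: [0.211, 0.977, 0.004, 0.015]
wrist_force: [0.4, -0.5, 0.4]
finger_gap: 0.043
```

```bash
cat > s.py <<'E'
from h import *
s=arm.get_state();print({k:np.round(s[k],4).tolist() for k in("t","position","tool_rot","wrist_force","finger_gap")})
M=R.from_quat(s["tool_rot"]).as_matrix();print("yhead",np.degrees(np.arctan2(M[1,1],M[0,1])).round(2),"z",M[:,2].round(4),"x",M[:,0].round(4))
E
python3 s.py
```

```text
{'t': 2.6333, 'position': [0.5597, 0.1382, 0.0132], 'tool_rot': [0.211, 0.9774, 0.0041, 0.0152], 'wrist_force': [0.4345, -0.4928, 0.358], 'finger_gap': 0.043}
yhead 65.64 z [ 0.0315  0.0016 -0.9995] x [-0.9105  0.4126 -0.0281]
```

Call:
apply_moves(deltas=[{"x":0.2,"y":-0.2,"z":0.5,"yaw":0,"claw":50},{"x":0.1,"y":0,"z":0.4,"yaw":0,"claw":50},{"x":0,"y":0,"z":0,"yaw":0,"claw":50}])

```text
t: 2.88
position: [0.5565, 0.1376, 0.0039]
tool_rot: [0.211, 0.977, 0.004, 0.016]
wrist_force: [-0.8, -0.7, -0.6]
finger_gap: 0.0428
```

```bash
python3 s.py
```

```text
{'t': 2.8833, 'position': [0.5565, 0.1376, 0.0039], 'tool_rot': [0.2111, 0.9773, 0.0043, 0.0158], 'wrist_force': [-0.7685, -0.7145, -0.6312], 'finger_gap': 0.0428}
yhead 65.63 z [ 0.0326  0.0017 -0.9995] x [-0.9104  0.4128 -0.029 ]
```

Call:
apply_moves(deltas=[{"x":0,"y":0,"z":0,"yaw":0,"claw":25},{"x":0,"y":0,"z":0,"yaw":0,"claw":0},{"x":0,"y":0,"z":0,"yaw":0,"claw":0},{"x":0,"y":0,"z":0,"yaw":0,"claw":0},{"x":0,"y":0,"z":0,"yaw":0,"claw":0}])

```text
t: 3.3
position: [0.5564, 0.1376, 0.0037]
tool_rot: [0.211, 0.977, 0.004, 0.015]
wrist_force: [-0.5, 0.1, -0.2]
finger_gap: 0.0113
```

```bash
python3 s.py;python3 - <<'E'
from h import *
c=cam("wrist");save(c,"w4")
E
```

```text
{'t': 3.3, 'position': [0.5564, 0.1376, 0.0037], 'tool_rot': [0.2111, 0.9773, 0.0042, 0.0155], 'wrist_force': [-0.4633, 0.1435, -0.1936], 'finger_gap': 0.0113}
yhead 65.64 z [ 0.032   0.0016 -0.9995] x [-0.9104  0.4127 -0.0285]
```

View pics/w4.png

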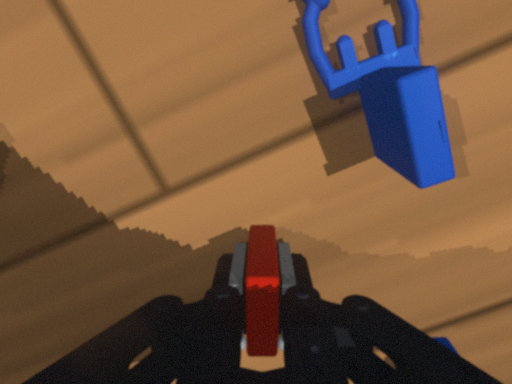

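The tab is gripped (gap 11.3 mm). Now I'll lift it.

Call:
apply_moves(deltas=[{"x":0,"y":0,"z":-1.5,"yaw":0,"claw":0},{"x":0,"y":0,"z":-3,"yaw":0,"claw":0},{"x":0,"y":0,"z":-4,"yaw":0,"claw":0},{"x":0,"y":0,"z":-4,"yaw":0,"claw":0},{"x":0,"y":0,"z":-3,"yaw":0,"claw":0}])

```text
t: 3.77
position: [0.548, 0.137, 0.1569]
tool_rot: [0.211, 0.977, 0.002, 0.007]
wrist_force: [0.6, -0.1, 0.1]
finger_gap: 0.0114
```

```bash
python3 s.py
```

```text
{'t': 3.7667, 'position': [0.548, 0.137, 0.1569], 'tool_rot': [0.2113, 0.9774, 0.002, 0.0068], 'wrist_force': [0.5828, -0.0995, 0.0808], 'finger_gap': 0.0114}
yhead 65.6 z [ 0.0142  0.0011 -0.9999] x [-0.9106  0.4131 -0.0125]
```

Call:
apply_moves(deltas=[{"x":-0.6,"y":-2.6,"z":0,"yaw":-4.3,"claw":0},{"x":-0.4,"y":-3.2,"z":0,"yaw":-4.3,"claw":0},{"x":-0.1,"y":-3.2,"z":0,"yaw":-4.3,"claw":0},{"x":0.1,"y":-3.2,"z":0,"yaw":-4.3,"claw":0},{"x":0.3,"y":-3.2,"z":0,"yaw":-4.3,"claw":0}])

```text
t: 4.18
position: [0.5164, -0.0141, 0.1651]
tool_rot: [0.013, 1.0, 0.001, 0.016]
wrist_force: [0.9, -0.2, -1.1]
finger_gap: 0.0112
```

```bash
python3 s.py
```

```text
{'t': 4.1833, 'position': [0.5164, -0.0141, 0.1651], 'tool_rot': [0.0131, 0.9998, 0.0011, 0.0162], 'wrist_force': [0.8531, -0.2356, -1.1212], 'finger_gap': 0.0112}
yhead 88.5 z [ 0.0325  0.0018 -0.9995] x [-0.9991  0.0263 -0.0324]
```

Call:
apply_moves(deltas=[{"x":0.5,"y":-3.0,"z":0,"yaw":0.5,"claw":0},{"x":0.6,"y":-3.0,"z":0,"yaw":0.5,"claw":0},{"x":0.6,"y":-3.0,"z":0,"yaw":0.4,"claw":0},{"x":0.3,"y":-1.3,"z":0,"yaw":0,"claw":0},{"x":0,"y":0,"z":0,"yaw":0,"claw":0}])

```text
t: 4.6
position: [0.4896, -0.1259, 0.1644]
tool_rot: [0.026, 1.0, 0.0, 0.016]
wrist_force: [0.4, -0.6, -0.4]
finger_gap: 0.0112
```

```bash
python3 s.py;python3 - <<'E'
from h import *
import pickle
for n in("wrist","scene"):
    c=cam(n);save(c,n+"5");pickle.dump(c,open(n+"5.pkl","wb"))
E
python3 s.py
```

```text
{'t': 4.6, 'position': [0.4896, -0.1259, 0.1644], 'tool_rot': [0.026, 0.9995, 0.0005, 0.0164], 'wrist_force': [0.42, -0.6099, -0.4327], 'finger_gap': 0.0112}
yhead 87.02 z [ 3.290e-02  1.000e-04 -9.995e-01] x [-0.9981  0.052  -0.0328]
{'t': 4.7, 'position': [0.4901, -0.1238, 0.1644], 'tool_rot': [0.0251, 0.9995, 0.0008, 0.0164], 'wrist_force': [0.3917, 0.5414, -0.8514], 'finger_gap': 0.0116}
yhead 87.12 z [ 3.290e-02  9.000e-04 -9.995e-01] x [-0.9982  0.0502 -0.0328]
```

View pics/wrist5.png

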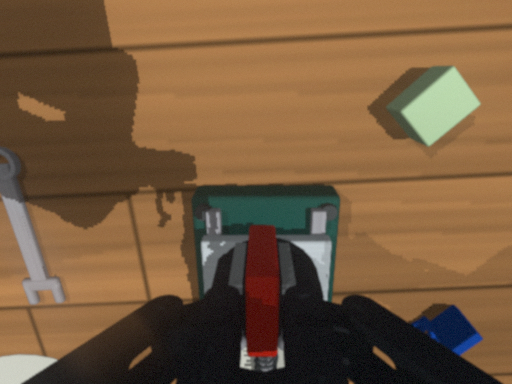

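View pics/scene5.png

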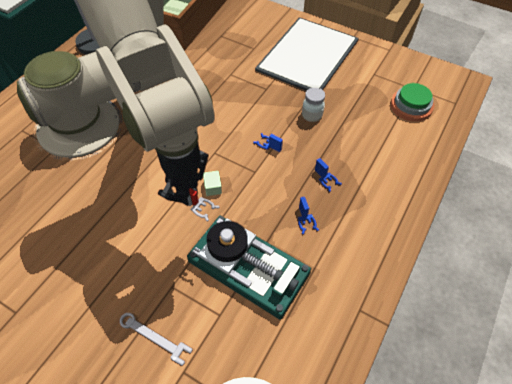

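Wrist view: the clip is held straight over the front of the head, whose front edge runs from (195,190) to (338,190). Scene view: the prongs are at about (207,209) and the post at (227,236). Next I measure the clip relative to the post in the scene camera.

```bash
python3 - <<'E'
from h import *
import pickle
S=pickle.load(open("scene5.pkl","rb"));W=pickle.load(open("wrist5.pkl","rb"))
P=pts(S);hsv=cv2.cvtColor(S["img"],cv2.COLOR_RGB2HSV)
hd=np.array([np.cos(np.radians(-2.8)),np.sin(np.radians(-2.8))]);n=np.array([-hd[1],hd[0]])
post=np.array([.578,-.1265])
m=(P[...,2]>.14)&(P[...,2]<.18)&(P[...,0]>.505)&(P[...,0]<.58)&(abs(P[...,1]+.125)<.06)
q=P[m];print(len(q));rel=(q[:,:2]-post)
L=np.c_[rel@hd,rel@n,q[:,2]]*1000
print("prong head-frame min/max",L.min(0),L.max(0),L.mean(0))
for x in range(-75,-5,5):
    k=(L[:,0]>=x)&(L[:,0]<x+5)
    if k.sum(): print(x,k.sum(),L[k][:,1].min().round(1),L[k][:,1].max().round(1),"z",np.percentile(L[k][:,2],[5,50,95]).round(1))
m=(hsv[...,1]<255)&(P[...,2]>.1015)&(P[...,2]<.109)&(abs(P[...,0]-.577)<.03)&(abs(P[...,1]+.127)<.03);q=P[m];v,u=np.nonzero(m);print("post",len(q),q.mean(0),q.min(0),q.max(0),u.mean(),v.mean())
a=cv2.resize(S["img"][160:280,160:280],None,fx=5,fy=5,interpolation=cv2.INTER_CUBIC);cv2.imwrite("pics/s5c.png",a[...,::-1])
hs=cv2.cvtColor(W["img"],cv2.COLOR_RGB2HSV)
g=(hs[...,0]>70)&(hs[...,0]<100)&(hs[...,1]>110)&(hs[...,2]<110)
for r in(190,196,200,205,210):
    u=np.nonzero(g[r])[0];print(r,u.min(),u.max(),[ray(W,a,r,.034).round(4).tolist() for a in(u.min(),u.max()+1)])
E
```

```text
229
prong head-frame min/max [-73.26253953 -22.92775423 161.77178471] [-27.47362092  19.76821718 178.53533603] [-54.98197879  -2.16180143 167.83135918]
-75 18 -17.4 15.8 z [166.4 168.5 175.9]
-70 50 -21.0 15.5 z [166.1 168.5 177.5]
-65 35 -21.1 17.6 z [164.2 167.1 169.5]
-60 31 -22.5 19.8 z [164.4 167.4 170. ]
-55 18 -22.9 19.2 z [164.6 167.1 169.8]
-50 17 -22.0 17.5 z [165.2 167.2 169.7]
-45 14 -21.5 17.2 z [165.  167.1 169.4]
-40 21 -19.2 16.1 z [164.9 167.5 169.9]
-35 19 -22.9 19.4 z [164.9 167.  168.6]
-30 6 -22.8 18.4 z [165.7 166.4 169.6]
post 110 [ 0.57791687 -0.12596307  0.10475612] [ 0.56287675 -0.13848255  0.10153053] [ 0.59141705 -0.11132834  0.10801556] 226.6909090909091 233.77272727272728Traceback (most recent call last):
  File "<stdin>", line 19, in <module>
    return umr_minimum(a, axis, None, out, keepdims, initial, where)
ValueError: zero-size array to reduction operation minimum which has no identity
```

View pics/s5c.png

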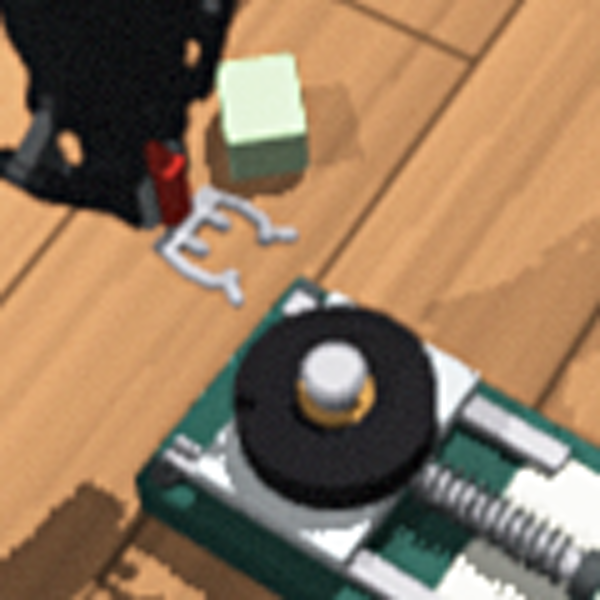

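Scene depth and arm kinematics agree: the clip sits 1.6 mm to −y of the post line and is level, with its seat about 45 mm short. I'll shift +y and lower.

Call:
apply_moves(deltas=[{"x":0.1,"y":0.2,"z":1.5,"yaw":0,"claw":0},{"x":0.1,"y":0,"z":1.7,"yaw":0,"claw":0},{"x":0.1,"y":0,"z":1.7,"yaw":0,"claw":0},{"x":0,"y":0,"z":1.2,"yaw":0,"claw":0},{"x":0,"y":0,"z":0,"yaw":0,"claw":0}])

```text
t: 5.12
position: [0.4911, -0.1158, 0.1023]
tool_rot: [0.022, 1.0, 0.001, 0.018]
wrist_force: [0.1, 0.4, -0.3]
finger_gap: 0.0113
```

```bash
cat >> s.py <<'E'
hd=np.array([np.cos(np.radians(-2.8)),np.sin(np.radians(-2.8))]);n=np.array([-hd[1],hd[0]])
g=s["position"]; r=(g[:2]-np.array([.578,-.1263]))*1000
print("TCP head-frame mm x,y:",(r@hd).round(1),(r@n).round(1),"seat x est",(r@hd+44).round(1),"dz to 89.7:",(g[2]*1000-89.7).round(1), "Fhead x",(s["wrist_force"][:2]@hd).round(2),"Fy",(s["wrist_force"][:2]@n).round(2))
E
python3 s.py
```

```text
{'t': 5.1167, 'position': [0.4911, -0.1158, 0.1023], 'tool_rot': [0.022, 0.9996, 0.0008, 0.0182], 'wrist_force': [0.1057, 0.4029, -0.2763], 'finger_gap': 0.0113}
yhead 87.48 z [ 3.630e-02  9.000e-04 -9.993e-01] x [-0.9984  0.044  -0.0363]
TCP head-frame mm x,y: -87.3 6.2 seat x est -43.3 dz to 89.7: 12.6 Fhead x 0.09 Fy 0.41
```

Call:
apply_moves(deltas=[{"x":0,"y":-0.3,"z":0.4,"yaw":0,"claw":0},{"x":0,"y":-0.3,"z":0.4,"yaw":0,"claw":0},{"x":0,"y":0,"z":0.3,"yaw":0,"claw":0},{"x":0,"y":0,"z":0,"yaw":0,"claw":0}])

```text
t: 5.45
position: [0.4925, -0.12, 0.0918]
tool_rot: [0.02, 1.0, 0.001, 0.019]
wrist_force: [-0.5, 0.2, -1.1]
finger_gap: 0.0111
```

```bash
python3 s.py
```

```text
{'t': 5.45, 'position': [0.4925, -0.12, 0.0918], 'tool_rot': [0.02, 0.9996, 0.0007, 0.019], 'wrist_force': [-0.4981, 0.1916, -1.0881], 'finger_gap': 0.0111}
yhead 87.71 z [ 3.790e-02  6.000e-04 -9.993e-01] x [-0.9985  0.0399 -0.0379]
TCP head-frame mm x,y: -85.7 2.2 seat x est -41.7 dz to 89.7: 2.1 Fhead x -0.51 Fy 0.17
```

Call:
apply_moves(deltas=[{"x":0,"y":-0.2,"z":0.2,"yaw":0.5,"claw":0},{"x":0,"y":0,"z":0,"yaw":0,"claw":0},{"x":0,"y":0,"z":0,"yaw":0,"claw":0}])

```text
t: 5.7
position: [0.493, -0.1224, 0.0905]
tool_rot: [0.025, 0.999, 0.0, 0.02]
wrist_force: [1.1, -0.4, -0.2]
finger_gap: 0.0112
```

```bash
python3 s.py; cat > chk.py <<'E'
from h import *
import pickle,sys
S=cam("scene");save(S,sys.argv[1]);pickle.dump(S,open(sys.argv[1]+".pkl","wb"))
P=pts(S);hd=np.array([np.cos(np.radians(-2.8)),np.sin(np.radians(-2.8))]);n=np.array([-hd[1],hd[0]])
rel=P[...,:2]-np.array([.578,-.1263]);X=rel@hd*1000;Y=rel@n*1000;Z=P[...,2]*1000
m=(Z>87)&(Z<100)&(X>-75)&(X<-16)&(abs(Y)<32)
for x in range(-70,-15,6):
    k=m&(X>=x)&(X<x+6)
    if k.sum(): print(x,k.sum(),"y",Y[k].min().round(1),Y[k].max().round(1),"z",np.percentile(Z[k],[5,50,95]).round(1))
k=(Z>101.5)&(Z<109)&(abs(X)<30)&(abs(Y)<22)
print("posthead",k.sum(),X[k].mean().round(1),Y[k].mean().round(1),X[k].min().round(1),X[k].max().round(1),Y[k].min().round(1),Y[k].max().round(1))
cv2.imwrite("pics/"+sys.argv[1]+"c.png",cv2.resize(S["img"][160:280,160:280],None,fx=5,fy=5,interpolation=cv2.INTER_CUBIC)[...,::-1])
E
python3 chk.py s6
```

```text
{'t': 5.7, 'position': [0.493, -0.1224, 0.0905], 'tool_rot': [0.0249, 0.9995, 0.0004, 0.0198], 'wrist_force': [1.0558, -0.4151, -0.1688], 'finger_gap': 0.0112}
yhead 87.15 z [ 3.970e-02 -2.000e-04 -9.992e-01] x [-0.998   0.0498 -0.0396]
TCP head-frame mm x,y: -85.1 -0.3 seat x est -41.1 dz to 89.7: 0.8 Fhead x 1.07 Fy -0.36
-70 34 y -16.7 18.6 z [90.9 94.1 96.3]
-64 42 y -17.6 22.0 z [90.1 94.  96.3]
-58 32 y -20.5 20.8 z [89.3 94.1 95.7]
-52 22 y -19.8 21.7 z [91.2 93.5 97. ]
-46 17 y -19.6 20.6 z [87.4 93.1 95.8]
-40 20 y -18.8 19.5 z [93.  94.3 97. ]
-34 21 y -17.5 19.7 z [89.9 94.  96.2]
-28 11 y -19.7 21.5 z [91.5 92.2 96.3]
-22 3 y -9.5 1.2 z [87.7 87.7 88.4]
posthead 108 -0.0 0.2 -14.9 12.8 -12.6 13.9
```

View pics/s6c.png

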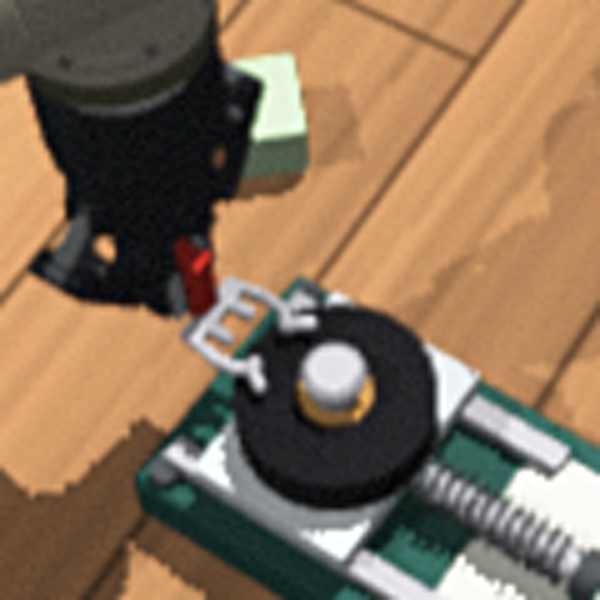

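The clip is in front of the groove, laterally centred to under 1 mm and level (wire tops at 94 mm all along). Now I'll approach.

Call:
apply_moves(deltas=[{"x":-0.3,"y":0,"z":0.05,"yaw":0,"claw":0},{"x":-0.4,"y":0,"z":0.05,"yaw":0,"claw":0},{"x":-0.4,"y":0,"z":0.05,"yaw":0,"claw":0},{"x":-0.3,"y":0,"z":0,"yaw":0,"claw":0},{"x":0,"y":0,"z":0,"yaw":0,"claw":0}])

```text
t: 6.17
position: [0.5089, -0.1234, 0.0901]
tool_rot: [0.025, 0.999, 0.0, 0.02]
wrist_force: [0.4, -0.9, -1.1]
finger_gap: 0.0114
```

```bash
python3 s.py
```

```text
{'t': 6.1667, 'position': [0.5089, -0.1234, 0.0901], 'tool_rot': [0.0251, 0.9995, 0.0001, 0.0205], 'wrist_force': [0.3574, -0.919, -1.1031], 'finger_gap': 0.0114}
yhead 87.13 z [ 4.090e-02 -9.000e-04 -9.992e-01] x [-0.9979  0.0501 -0.0409]
TCP head-frame mm x,y: -69.2 -0.5 seat x est -25.2 dz to 89.7: 0.4 Fhead x 0.4 Fy -0.9
```

Call:
apply_moves(deltas=[{"x":-0.2,"y":0,"z":0.04,"yaw":0,"claw":0},{"x":-0.2,"y":0,"z":0.03,"yaw":0,"claw":0},{"x":-0.2,"y":0,"z":0,"yaw":0,"claw":0},{"x":0,"y":0,"z":0,"yaw":0,"claw":0}])

```text
t: 6.5
position: [0.5157, -0.1237, 0.0894]
tool_rot: [0.025, 0.999, 0.0, 0.02]
wrist_force: [-0.4, -0.1, -0.4]
finger_gap: 0.0113
```

```bash
python3 s.py; python3 chk.py s7
```

```text
{'t': 6.5, 'position': [0.5157, -0.1237, 0.0894], 'tool_rot': [0.0249, 0.9995, 0.0001, 0.0203], 'wrist_force': [-0.3732, -0.1052, -0.4498], 'finger_gap': 0.0113}
yhead 87.15 z [ 4.070e-02 -7.000e-04 -9.992e-01] x [-0.9979  0.0498 -0.0406]
TCP head-frame mm x,y: -62.4 -0.4 seat x est -18.4 dz to 89.7: -0.3 Fhead x -0.37 Fy -0.12
-58 8 y -16.4 21.1 z [91.5 97.7 99.8]
-52 15 y -16.3 18.0 z [91.5 93.8 98.3]
-46 48 y -16.7 20.3 z [90.7 93.2 96.9]
-40 34 y -18.9 22.6 z [88.7 92.2 95. ]
-34 30 y -20.8 21.7 z [87.5 93.2 96.5]
-28 20 y -27.4 20.5 z [87.3 92.3 94.8]
-22 17 y -19.0 21.5 z [90.1 92.5 95.1]
posthead 109 -0.2 0.4 -14.2 12.3 -11.9 14.1
```

View pics/s7c.png

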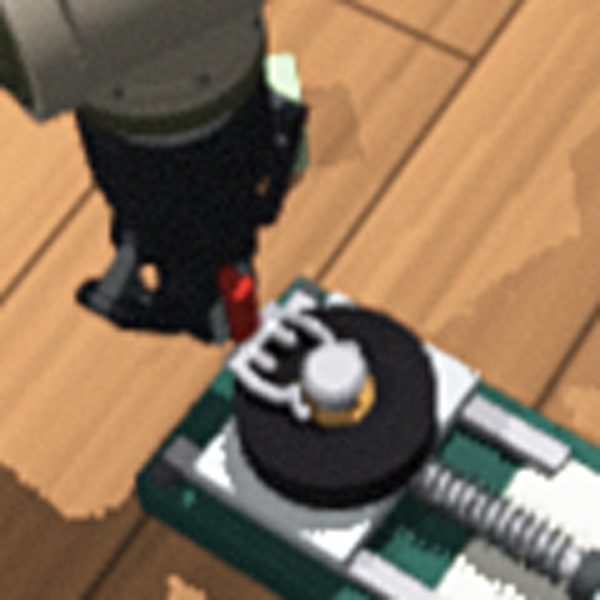

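The prongs straddle the front of the post, in the groove's height range. Now the slow push.

Call:
apply_moves(deltas=[{"x":-0.12,"y":0,"z":0,"yaw":0,"claw":0},{"x":-0.12,"y":0,"z":0,"yaw":0,"claw":0},{"x":-0.12,"y":0,"z":0,"yaw":0,"claw":0},{"x":-0.12,"y":0,"z":0,"yaw":0,"claw":0}])

```text
t: 6.88
position: [0.5203, -0.1238, 0.0896]
tool_rot: [0.025, 0.999, 0.0, 0.02]
wrist_force: [-0.4, -0.7, -1.5]
finger_gap: 0.0113
```

```bash
python3 s.py
```

```text
{'t': 6.8833, 'position': [0.5203, -0.1238, 0.0896], 'tool_rot': [0.025, 0.9995, 0.0003, 0.02], 'wrist_force': [-0.4405, -0.6549, -1.4905], 'finger_gap': 0.0113}
yhead 87.14 z [ 4.000e-02 -5.000e-04 -9.992e-01] x [-0.998  0.05  -0.04 ]
TCP head-frame mm x,y: -57.8 -0.3 seat x est -13.8 dz to 89.7: -0.1 Fhead x -0.41 Fy -0.68
```

Call:
apply_moves(deltas=[{"x":-0.12,"y":0,"z":0,"yaw":0,"claw":0},{"x":-0.12,"y":0,"z":0,"yaw":0,"claw":0},{"x":-0.12,"y":0,"z":0,"yaw":0,"claw":0}])

```text
t: 7.13
position: [0.5226, -0.1237, 0.0893]
tool_rot: [0.025, 1.0, 0.001, 0.018]
wrist_force: [-4.4, -0.8, -1.9]
finger_gap: 0.0113
```

```bash
python3 s.py
```

```text
{'t': 7.1333, 'position': [0.5226, -0.1237, 0.0893], 'tool_rot': [0.0249, 0.9995, 0.0006, 0.0179], 'wrist_force': [-4.4155, -0.7549, -1.8889], 'finger_gap': 0.0113}
yhead 87.15 z [ 3.580e-02  3.000e-04 -9.994e-01] x [-0.9981  0.0497 -0.0357]
TCP head-frame mm x,y: -55.5 -0.1 seat x est -11.5 dz to 89.7: -0.4 Fhead x -4.37 Fy -0.97
```

Call:
apply_moves(deltas=[{"x":-0.12,"y":0,"z":0,"yaw":0,"claw":0},{"x":-0.12,"y":0,"z":0,"yaw":0,"claw":0},{"x":-0.12,"y":0,"z":0,"yaw":0,"claw":0}])

```text
t: 7.38
position: [0.5249, -0.1238, 0.089]
tool_rot: [0.025, 1.0, 0.001, 0.016]
wrist_force: [-6.1, -0.2, 0.4]
finger_gap: 0.0115
```

```bash
python3 s.py
```

```text
{'t': 7.3833, 'position': [0.5249, -0.1238, 0.089], 'tool_rot': [0.0249, 0.9996, 0.0009, 0.0157], 'wrist_force': [-6.1345, -0.1681, 0.4237], 'finger_gap': 0.0115}
yhead 87.15 z [ 0.0314  0.001  -0.9995] x [-0.9983  0.0499 -0.0313]
TCP head-frame mm x,y: -53.2 -0.1 seat x est -9.2 dz to 89.7: -0.7 Fhead x -6.12 Fy -0.47
```

Call:
apply_moves(deltas=[{"x":-0.13,"y":0,"z":-0.02,"yaw":0,"claw":0},{"x":-0.13,"y":0,"z":-0.02,"yaw":0,"claw":0},{"x":-0.13,"y":0,"z":-0.02,"yaw":0,"claw":0},{"x":-0.13,"y":0,"z":-0.02,"yaw":0,"claw":0}])

```text
t: 7.72
position: [0.5274, -0.1239, 0.089]
tool_rot: [0.025, 1.0, 0.001, 0.011]
wrist_force: [-6.8, -0.4, 1.2]
finger_gap: 0.0112
```

```bash
python3 s.py
```

```text
{'t': 7.7167, 'position': [0.5274, -0.1239, 0.089], 'tool_rot': [0.0249, 0.9996, 0.0014, 0.0115], 'wrist_force': [-6.8241, -0.3949, 1.2103], 'finger_gap': 0.0112}
yhead 87.15 z [ 0.023   0.0022 -0.9997] x [-0.9985  0.0497 -0.0229]
TCP head-frame mm x,y: -50.7 -0.1 seat x est -6.7 dz to 89.7: -0.7 Fhead x -6.8 Fy -0.73
```

Call:
apply_moves(deltas=[{"x":-0.22,"y":0,"z":-0.02,"yaw":0,"claw":0},{"x":-0.22,"y":0,"z":-0.02,"yaw":0,"claw":0},{"x":-0.22,"y":0,"z":-0.02,"yaw":0,"claw":0}])

```text
t: 7.97
position: [0.5303, -0.1239, 0.0884]
tool_rot: [0.025, 1.0, 0.002, 0.006]
wrist_force: [-9.6, -1.4, 2.5]
finger_gap: 0.0114
```

```bash
python3 s.py
```

```text
{'t': 7.9667, 'position': [0.5303, -0.1239, 0.0884], 'tool_rot': [0.0249, 0.9997, 0.0021, 0.0061], 'wrist_force': [-9.5633, -1.3761, 2.5042], 'finger_gap': 0.0114}
yhead 87.14 z [ 0.0123  0.004  -0.9999] x [-0.9987  0.0499 -0.012 ]
TCP head-frame mm x,y: -47.8 0.0 seat x est -3.8 dz to 89.7: -1.3 Fhead x -9.48 Fy -1.84
```

Call:
apply_moves(deltas=[{"x":-0.24,"y":0,"z":-0.1,"yaw":0,"claw":0},{"x":-0.24,"y":0,"z":-0.1,"yaw":0,"claw":0},{"x":-0.24,"y":0,"z":-0.1,"yaw":0,"claw":0}])

```text
t: 8.22
position: [0.5323, -0.1239, 0.0893]
tool_rot: [0.025, 1.0, 0.003, -0.002]
wrist_force: [-10.0, -2.1, -0.2]
finger_gap: 0.0114
```

```bash
python3 s.py; python3 chk.py s8
```

```text
{'t': 8.2167, 'position': [0.5323, -0.1239, 0.0893], 'tool_rot': [0.025, 0.9997, 0.0031, -0.0017], 'wrist_force': [-10.0176, -2.0881, -0.1784], 'finger_gap': 0.0114}
yhead 87.14 z [-0.0032  0.0064 -1.    ] x [-0.9987  0.05    0.0035]
TCP head-frame mm x,y: -45.8 0.2 seat x est -1.8 dz to 89.7: -0.4 Fhead x -9.9 Fy -2.57
-46 1 y -9.7 -9.7 z [92.2 92.2 92.2]
-40 8 y -14.8 -3.3 z [89.2 96.1 99.2]
-34 24 y -19.5 18.6 z [89.2 92.4 99.1]
-28 46 y -16.8 18.7 z [90.  92.5 97. ]
-22 33 y -17.3 20.1 z [88.8 91.6 94.2]
posthead 121 5.9 0.1 -29.4 21.5 -12.7 14.5
```

View pics/s8c.png

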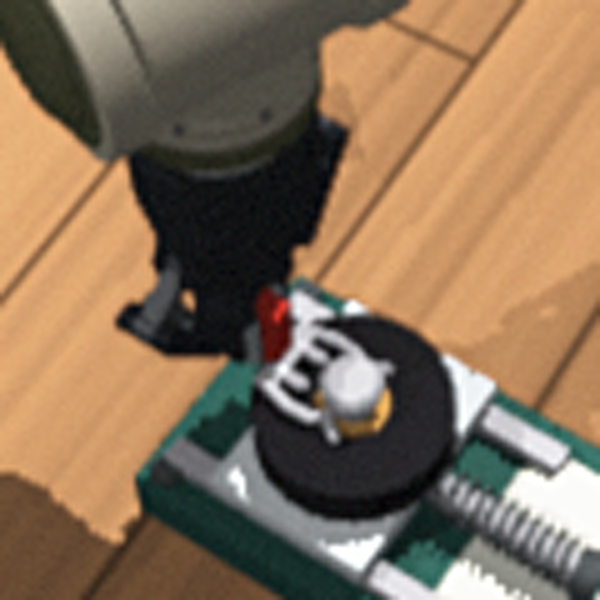

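The carriage has yielded about 9 mm and the balls sit at the post's front flanks. The arm droops under load, so slightly longer rows are needed.

Call:
apply_moves(deltas=[{"x":-0.33,"y":0,"z":-0.06,"yaw":0,"claw":0},{"x":-0.33,"y":0,"z":-0.06,"yaw":0,"claw":0}])

```text
t: 8.43
position: [0.5352, -0.1241, 0.0895]
tool_rot: [0.025, 1.0, 0.004, -0.007]
wrist_force: [-11.2, -1.5, 5.6]
finger_gap: 0.0113
```

```bash
python3 s.py
```

```text
{'t': 8.4333, 'position': [0.5352, -0.1241, 0.0895], 'tool_rot': [0.0251, 0.9997, 0.0037, -0.0071], 'wrist_force': [-11.2154, -1.4928, 5.6142], 'finger_gap': 0.0113}
yhead 87.12 z [-0.014   0.0078 -0.9999] x [-0.9986  0.0501  0.0143]
TCP head-frame mm x,y: -42.8 0.1 seat x est 1.2 dz to 89.7: -0.2 Fhead x -11.13 Fy -2.04
```

Call:
apply_moves(deltas=[{"x":-0.35,"y":0,"z":-0.18,"yaw":0,"claw":0},{"x":-0.35,"y":0,"z":-0.15,"yaw":0,"claw":0}])

```text
t: 8.6
position: [0.5378, -0.1242, 0.0914]
tool_rot: [0.025, 1.0, 0.004, -0.014]
wrist_force: [-13.7, -2.0, 0.2]
finger_gap: 0.0114
```

```bash
python3 s.py
```

```text
{'t': 8.6, 'position': [0.5378, -0.1242, 0.0914], 'tool_rot': [0.0251, 0.9996, 0.0044, -0.0136], 'wrist_force': [-13.6953, -2.0497, 0.1703], 'finger_gap': 0.0114}
yhead 87.11 z [-0.027   0.0095 -0.9996] x [-0.9984  0.0501  0.0274]
TCP head-frame mm x,y: -40.2 0.1 seat x est 3.8 dz to 89.7: 1.7 Fhead x -13.58 Fy -2.72
```

Call:
apply_moves(deltas=[{"x":-0.36,"y":0,"z":-0.08,"yaw":0,"claw":0},{"x":-0.36,"y":0,"z":-0.08,"yaw":0,"claw":0}])

```text
t: 8.77
position: [0.5404, -0.1243, 0.0912]
tool_rot: [0.025, 0.999, 0.005, -0.021]
wrist_force: [-10.5, -3.6, 0.8]
finger_gap: 0.0111
```

```bash
python3 s.py;python3 chk.py s9
```

```text
{'t': 8.7667, 'position': [0.5404, -0.1243, 0.0912], 'tool_rot': [0.0253, 0.9995, 0.0052, -0.0206], 'wrist_force': [-10.4878, -3.6319, 0.8023], 'finger_gap': 0.0111}
yhead 87.09 z [-0.0409  0.0115 -0.9991] x [-0.9979  0.0503  0.0414]
TCP head-frame mm x,y: -37.7 0.1 seat x est 6.3 dz to 89.7: 1.5 Fhead x -10.3 Fy -4.14
-34 4 y -11.0 -9.1 z [90.7 97.8 99. ]
-28 16 y -23.5 18.0 z [89.9 94.  98.9]
-22 40 y -17.3 23.5 z [90.9 92.9 96.4]
posthead 129 6.5 -0.1 -27.7 24.3 -12.2 13.9
```

View pics/s9c.png

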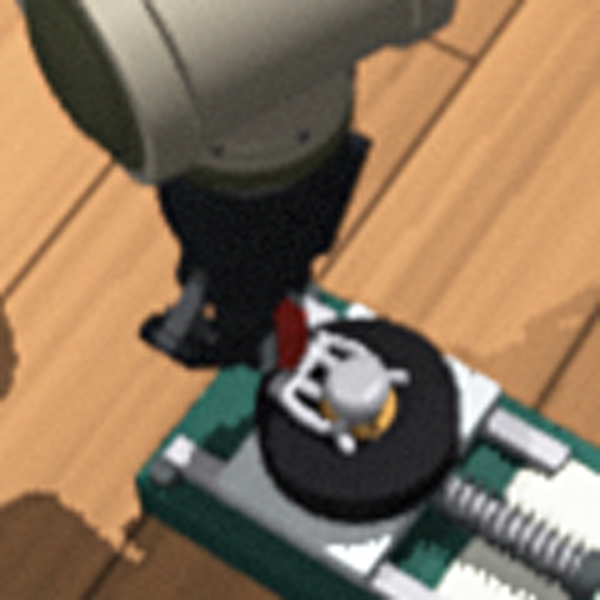

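Call:
apply_moves(deltas=[{"x":-0.3,"y":0,"z":-0.08,"yaw":0,"claw":0},{"x":-0.3,"y":0,"z":-0.08,"yaw":0,"claw":0}])

```text
t: 8.98
position: [0.5443, -0.1247, 0.0916]
tool_rot: [0.025, 0.999, 0.006, -0.024]
wrist_force: [-12.1, -1.4, 2.1]
finger_gap: 0.0112
```

```bash
cat > post.py <<'E'
from h import *
import sys
S=cam("scene");save(S,sys.argv[1]);P=pts(S);hsv=cv2.cvtColor(S["img"],cv2.COLOR_RGB2HSV)
hd=np.array([np.cos(np.radians(-2.8)),np.sin(np.radians(-2.8))]);n=np.array([-hd[1],hd[0]])
rel=P[...,:2]-np.array([.578,-.1263]);X=rel@hd*1000;Y=rel@n*1000;Z=P[...,2]*1000
k=(Z>102)&(Z<109)&(X>-16)&(X<40)&(abs(Y)<18)&(hsv[...,1]<60)
x=X[k];print("posthead n",k.sum(),"X",np.percentile(x,[2,50,98]).round(1),"mid",((np.percentile(x,2)+np.percentile(x,98))/2).round(1),"Y",Y[k].mean().round(1))
r=((hsv[...,0]<8)|(hsv[...,0]>172))&(hsv[...,1]>130)&(hsv[...,2]>50)&(X>-90)&(X<20)&(abs(Y)<40)&(Z>70)
print("red n",r.sum(),"X",np.percentile(X[r],[2,98]).round(1),"Y",Y[r].mean().round(1),"Z",np.percentile(Z[r],[2,98]).round(1))
p=(Z>81)&(Z<86)&(abs(Y)<50)&(X>-60)&(X<80)&(hsv[...,2]<70);print("pulley X",np.percentile(X[p],[1,99]).round(1),"mid")
w=(Z>87)&(Z<100)&(X>-50)&(X<45)&(abs(Y)<30)&(hsv[...,1]<60)
for a in range(-40,40,6):
    q=w&(X>=a)&(X<a+6)
    if q.sum():print(a,q.sum(),"y",Y[q].min().round(1),Y[q].max().round(1),"z",np.percentile(Z[q],[5,50,95]).round(1))
cv2.imwrite("pics/"+sys.argv[1]+"c.png",cv2.resize(S["img"][160:280,160:280],None,fx=5,fy=5,interpolation=cv2.INTER_CUBIC)[...,::-1])
E
python3 s.py; python3 post.py s10
```

```text
{'t': 8.9833, 'position': [0.5443, -0.1247, 0.0916], 'tool_rot': [0.0254, 0.9994, 0.0055, -0.0243], 'wrist_force': [-12.09, -1.3573, 2.1155], 'finger_gap': 0.0112}
yhead 87.08 z [-0.0483  0.0123 -0.9988] x [-0.9975  0.0505  0.0488]
TCP head-frame mm x,y: -33.7 -0.1 seat x est 10.3 dz to 89.7: 1.9 Fhead x -12.01 Fy -1.95
posthead n 107 X [-3.5  8.3 20.4] mid 8.5 Y 0.3
red n 65 X [-22.9 -12.2] Y -1.9 Z [ 96.2 133.2]
pulley X [-30.8  51.8] mid
-28 6 y -24.2 -7.9 z [89.  96.1 98.8]
-22 17 y -16.4 19.1 z [90.2 92.1 94.8]
-16 48 y -21.0 24.3 z [88.8 93.3 95.4]
-10 28 y -29.7 21.2 z [87.1 92.5 94.5]
-4 17 y -20.3 21.1 z [91.  92.  94.6]
2 11 y -19.0 21.7 z [87.8 90.  95.3]
8 15 y -19.4 21.6 z [88.2 90.  98.6]
14 28 y -17.1 20.6 z [87.7 90.4 97.3]
20 18 y -19.1 28.1 z [87.  90.3 91.7]
26 7 y -28.8 26.0 z [87.3 87.5 91.6]
32 3 y -25.4 18.9 z [87.1 87.4 87.4]
```

View pics/s10c.png

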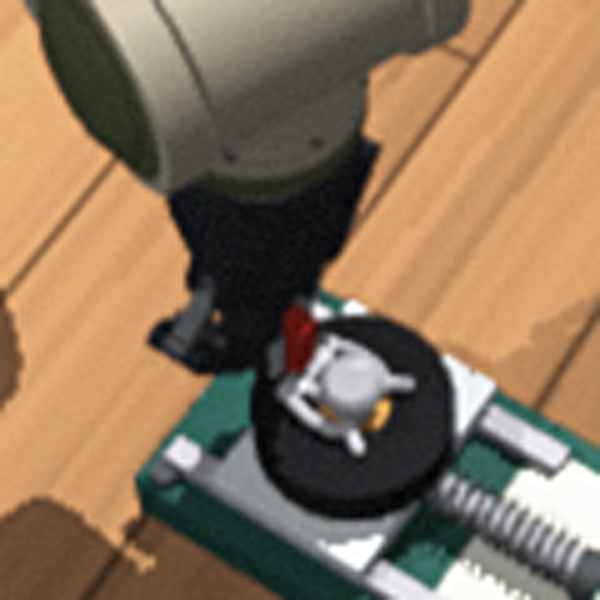

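The force dropped from 13.7 to 10.5 N, the carriage came back about 3 mm, and both prong tips now stick out behind the post (at (355,445) and (405,380) in the crop), so the clip has snapped home. I'll let the carriage ease back to rest before releasing.

Call:
apply_moves(deltas=[{"x":0,"y":0,"z":0,"yaw":0,"claw":0},{"x":0,"y":0,"z":0,"yaw":0,"claw":0},{"x":0.05,"y":0,"z":0,"yaw":0,"claw":0}])

```text
t: 9.28
position: [0.5415, -0.1247, 0.0918]
tool_rot: [0.025, 0.999, 0.006, -0.028]
wrist_force: [-5.7, -0.1, 2.3]
finger_gap: 0.0113
```

```bash
python3 s.py; python3 post.py s11
```

```text
{'t': 9.2833, 'position': [0.5415, -0.1247, 0.0918], 'tool_rot': [0.0253, 0.9993, 0.0058, -0.028], 'wrist_force': [-5.6992, -0.0533, 2.325], 'finger_gap': 0.0113}
yhead 87.08 z [-0.0557  0.013  -0.9984] x [-0.9971  0.0503  0.0563]
TCP head-frame mm x,y: -36.5 -0.2 seat x est 7.5 dz to 89.7: 2.1 Fhead x -5.69 Fy -0.33
posthead n 117 X [-6.6  6.7 18. ] mid 5.7 Y 0.1
red n 70 X [-25.6 -14.7] Y -1.6 Z [ 94.  132.6]
pulley X [-33.5  49. ] mid
-34 3 y -11.7 -10.2 z [95.5 96.1 99.6]
-28 5 y -16.3 23.1 z [89.  94.4 99.5]
-22 33 y -17.5 18.1 z [91.4 93.6 95.6]
-16 41 y -16.8 20.9 z [89.6 92.4 96. ]
-10 20 y -19.3 22.5 z [88.6 91.4 94.9]
-4 14 y -28.9 24.1 z [87.4 91.  93.5]
2 10 y -18.1 19.6 z [87.9 92.7 98.3]
8 17 y -16.9 19.1 z [87.3 90.9 94.4]
14 27 y -26.1 25.1 z [87.7 90.7 98.9]
20 10 y -23.3 21.7 z [87.2 89.4 93. ]
26 6 y -22.4 14.2 z [87.1 88.  88.5]
32 2 y -26.5 -16.2 z [87.5 87.6 87.6]
38 6 y -19.9 16.4 z [87.1 87.3 87.5]
```

Call:
apply_moves(deltas=[{"x":0.08,"y":0,"z":-0.03,"yaw":0,"claw":0},{"x":0.08,"y":0,"z":0,"yaw":0,"claw":0},{"x":0.08,"y":0,"z":0,"yaw":0,"claw":0}])

```text
t: 9.58
position: [0.5376, -0.1245, 0.092]
tool_rot: [0.025, 0.999, 0.006, -0.03]
wrist_force: [-3.6, -1.0, -0.0]
finger_gap: 0.011
```

```bash
python3 s.py
```

```text
{'t': 9.5833, 'position': [0.5376, -0.1245, 0.092], 'tool_rot': [0.0253, 0.9992, 0.0059, -0.03], 'wrist_force': [-3.5947, -1.0014, -0.042], 'finger_gap': 0.011}
yhead 87.08 z [-0.0596  0.0133 -0.9981] x [-0.9969  0.0502  0.0602]
TCP head-frame mm x,y: -40.4 -0.2 seat x est 3.6 dz to 89.7: 2.3 Fhead x -3.54 Fy -1.18
```

Call:
apply_moves(deltas=[{"x":0.08,"y":0,"z":0,"yaw":0,"claw":0},{"x":0.06,"y":0,"z":0,"yaw":0,"claw":0},{"x":0,"y":0,"z":0,"yaw":0,"claw":0}])

```text
t: 9.83
position: [0.5361, -0.1245, 0.092]
tool_rot: [0.025, 0.999, 0.006, -0.03]
wrist_force: [-3.7, -1.2, 0.1]
finger_gap: 0.0116
```

```bash
python3 s.py; python3 post.py s12
```

```text
{'t': 9.8333, 'position': [0.5361, -0.1245, 0.092], 'tool_rot': [0.0253, 0.9992, 0.0059, -0.0299], 'wrist_force': [-3.6984, -1.1831, 0.0536], 'finger_gap': 0.0116}
yhead 87.08 z [-0.0595  0.0134 -0.9981] x [-0.9969  0.0503  0.0601]
TCP head-frame mm x,y: -41.9 -0.2 seat x est 2.1 dz to 89.7: 2.3 Fhead x -3.64 Fy -1.36
posthead n 112 X [-12.1   0.6  12.1] mid 0.0 Y 0.1
red n 69 X [-30.9 -20.2] Y -1.9 Z [ 93.  136.4]
pulley X [-38.3  43.6] mid
-40 2 y -12.6 -9.5 z [97.2 97.2 97.3]
-34 3 y -18.5 -7.2 z [88.4 96.1 97.3]
-28 25 y -16.9 18.9 z [91.7 94.1 95.8]
-22 49 y -17.8 20.1 z [89.8 93.6 96. ]
-16 21 y -25.5 20.3 z [88.4 92.  95. ]
-10 12 y -26.7 22.2 z [88.3 92.1 94.5]
-4 13 y -20.0 21.0 z [88.8 91.2 98.1]
2 20 y -18.4 27.0 z [88.3 90.8 99.3]
8 29 y -20.3 25.7 z [87.2 89.9 94.4]
14 10 y -19.0 21.3 z [87.8 88.9 91.8]
20 2 y 3.6 21.9 z [87.3 87.7 88.1]
26 2 y -3.7 23.9 z [87.2 87.4 87.5]
32 7 y -29.6 27.4 z [87.3 87.6 89.4]
```

View pics/s12c.png

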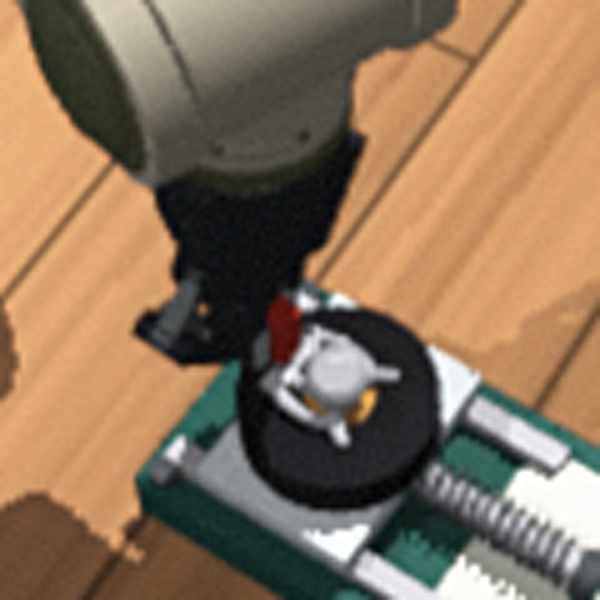

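The post is back at rest (0.0 mm), with the clip still around it and both tips beyond the post. Now I'll let go.

Call:
apply_moves(deltas=[{"x":0,"y":0,"z":0,"yaw":0,"claw":20},{"x":0,"y":0,"z":0,"yaw":0,"claw":35},{"x":0,"y":0,"z":0,"yaw":0,"claw":50},{"x":0,"y":0,"z":0,"yaw":0,"claw":50}])

```text
t: 10.22
position: [0.5388, -0.1247, 0.0929]
tool_rot: [0.025, 0.999, 0.005, -0.027]
wrist_force: [-0.4, 0.3, -0.8]
finger_gap: 0.0424
```

```bash
python3 s.py; python3 post.py s13; python3 - <<'E'
from h import *
c=cam("wrist");save(c,"w13")
E
```

```text
{'t': 10.2167, 'position': [0.5388, -0.1247, 0.0929], 'tool_rot': [0.0253, 0.9993, 0.0054, -0.0265], 'wrist_force': [-0.3746, 0.256, -0.7753], 'finger_gap': 0.0424}
yhead 87.08 z [-0.0527  0.0122 -0.9985] x [-0.9973  0.0503  0.0533]
TCP head-frame mm x,y: -39.2 -0.4 seat x est 4.8 dz to 89.7: 3.2 Fhead x -0.39 Fy 0.24
posthead n 108 X [-12.5  -0.4  10.7] mid -0.9 Y 0.1
red n 86 X [-39.2 -25. ] Y -2.7 Z [ 85.2 133.7]
pulley X [-35.5  41.9] mid
-40 4 y -11.2 24.7 z [88.4 96.2 97.3]
-34 15 y -29.9 23.5 z [88.  91.8 98.4]
-28 35 y -17.2 19.3 z [89.5 91.9 94.6]
-22 34 y -17.3 21.6 z [88.5 91.3 93.7]
-16 19 y -26.9 20.8 z [90.  92.2 94.5]
-10 10 y -19.9 21.6 z [87.3 90.9 93.2]
-4 11 y -19.2 20.1 z [89.  91.9 92.7]
2 20 y -26.8 28.7 z [87.1 91.4 98.6]
8 25 y -19.3 27.6 z [88.2 92.2 99.9]
14 6 y -19.0 29.6 z [87.2 91.2 92.8]
20 3 y -15.1 5.1 z [87.4 88.3 89.6]
26 2 y -15.8 -5.6 z [87.5 87.6 87.7]
```

View pics/s13c.png

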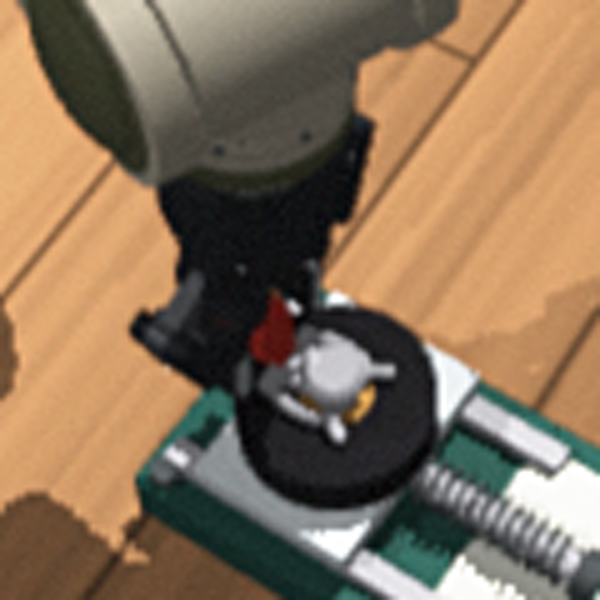

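View pics/w13.png

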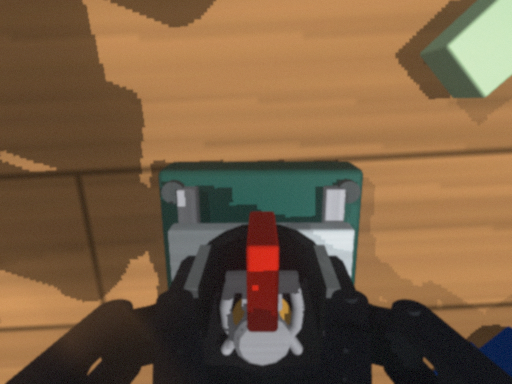

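The fingers are clear of the tab on both sides, and the clip lies level (wire tops 91–92 mm all along). Now I'll lift away.

Call:
apply_moves(deltas=[{"x":0,"y":0,"z":-0.8,"yaw":0,"claw":50},{"x":0,"y":0,"z":-1.5,"yaw":0,"claw":50},{"x":0,"y":0,"z":-2,"yaw":0,"claw":50},{"x":0,"y":0,"z":-2.5,"yaw":0,"claw":50},{"x":0,"y":0,"z":-2.5,"yaw":0,"claw":50}])

```text
t: 10.73
position: [0.5419, -0.125, 0.1863]
tool_rot: [0.025, 0.999, 0.008, -0.031]
wrist_force: [-0.5, 0.0, 0.1]
finger_gap: 0.0429
```

Call:
apply_moves(deltas=[{"x":3,"y":0,"z":-2,"yaw":0,"claw":50},{"x":3,"y":0,"z":-2,"yaw":0,"claw":50},{"x":3,"y":0,"z":0,"yaw":0,"claw":50},{"x":0,"y":0,"z":0,"yaw":0,"claw":50},{"x":0,"y":0,"z":0,"yaw":0,"claw":50}])

```text
t: 11.15
position: [0.4535, -0.1215, 0.2419]
tool_rot: [0.025, 0.999, 0.004, -0.025]
wrist_force: [0.3, -0.3, 0.1]
finger_gap: 0.0425
```

```bash
python3 s.py; python3 post.py s14; python3 - <<'E'
from h import *
import pickle
c=cam("wrist");save(c,"w14");pickle.dump(c,open("w14.pkl","wb"))
E
```

```text
{'t': 11.15, 'position': [0.4535, -0.1215, 0.2419], 'tool_rot': [0.025, 0.9994, 0.0044, -0.0247], 'wrist_force': [0.3249, -0.2549, 0.1377], 'finger_gap': 0.0425}
yhead 87.13 z [-0.0491  0.0101 -0.9987] x [-0.9975  0.0497  0.0496]
TCP head-frame mm x,y: -124.5 -1.3 seat x est -80.5 dz to 89.7: 152.2 Fhead x 0.34 Fy -0.24
posthead n 109 X [-13.2   0.   11.6] mid -0.8 Y 0.3
red n 214 X [-60.1 -25.5] Y -2.3 Z [ 85.3 130.1]
pulley X [-41.1  42.1] mid
-34 8 y -15.5 25.3 z [87.7 90.8 93. ]
-28 39 y -16.4 17.7 z [88.1 92.  93.6]
-22 36 y -17.8 21.4 z [88.1 91.4 93.7]
-16 20 y -22.0 26.5 z [87.4 91.5 93.4]
-10 12 y -19.8 24.2 z [88.4 90.2 95.4]
-4 11 y -19.5 20.6 z [90.2 91.  92.1]
2 21 y -17.9 20.1 z [89.  91.6 99.3]
8 22 y -19.6 25.3 z [88.3 91.5 98.4]
14 7 y -28.1 20.5 z [87.8 91.8 93.9]
20 2 y 10.5 26.8 z [87.1 87.4 87.8]
26 1 y 23.0 23.0 z [87.3 87.3 87.3]
32 2 y 1.0 16.8 z [87.5 87.6 87.6]
38 3 y -13.0 -2.5 z [87.4 87.9 88.2]
```

View pics/s14.png

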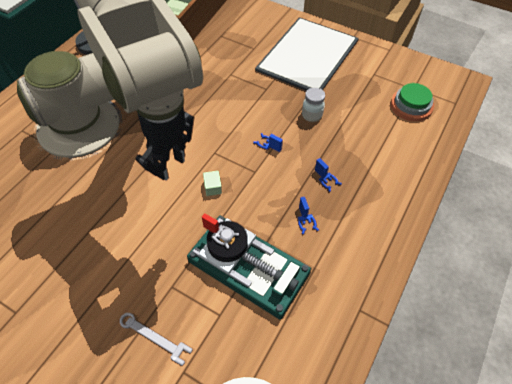

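View pics/w14.png

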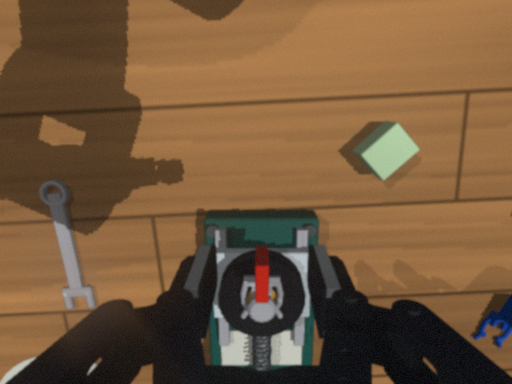

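```bash
python3 - <<'E'
from h import *
import pickle
W=pickle.load(open("w14.pkl","rb"));P=pts(W);hsv=cv2.cvtColor(W["img"],cv2.COLOR_RGB2HSV)
hd=np.array([np.cos(np.radians(-2.8)),np.sin(np.radians(-2.8))]);n=np.array([-hd[1],hd[0]])
f=lambda m,h:np.array([ray(W,a,b,h)[:2] for b,a in zip(*np.nonzero(m))])
red=((hsv[...,0]<8)|(hsv[...,0]>172))&(hsv[...,1]>130)&(P[...,2]>.124)
r=cv2.minAreaRect((f(red,.128)*1000).astype(np.float32));print("tab",r)
ph=(P[...,2]>.1005)&(P[...,2]<.110)&(hsv[...,1]<60)&(abs(P[...,0]-.578)<.03)&(abs(P[...,1]+.126)<.03)
c=cv2.minEnclosingCircle((f(ph,.105)*1000).astype(np.float32));print("post",ph.sum(),c)
d=np.array(r[0])-np.array(c[0]);print("tab rel post head-frame",d@hd,d@n,"(home -44,0)")
a,b=pickle.load(open("scene0.pkl","rb")),cam("scene")
df=cv2.absdiff(a["img"],b["img"]).max(2)
for nm,(x0,x1,y0,y1) in dict(stone=(198,226,166,200),wrench=(115,196,308,366),jar=(298,330,84,128)).items():
    print(nm,(df[y0:y1,x0:x1]>40).mean().round(3))
E
python3 - <<'E'
import cv2
a=cv2.imread("pics/w14.png")[200:384,180:345];cv2.imwrite("pics/w14c.png",cv2.resize(a,None,fx=3.2,fy=3.2,interpolation=cv2.INTER_CUBIC))
E
```

```text
tab ((572.43798828125, -154.56593322753906), (324.9527282714844, 118.73873901367188), 88.94358825683594)
post 481 ((573.7437744140625, -127.22783660888672), 13.745152473449707)
tab rel post head-frame 0.031232522962938214 -27.369246037933262 (home -44,0)
stone 0.0
wrench 0.221
jar 0.0
```

View pics/w14c.png

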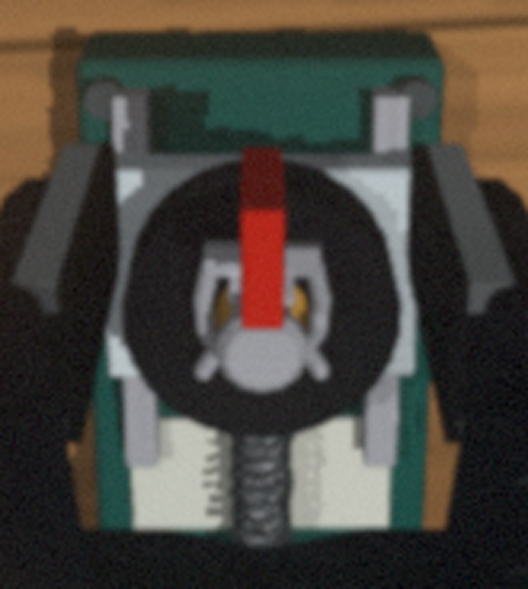

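```bash
python3 - <<'E'
from h import *
import pickle
W=pickle.load(open("w14.pkl","rb"));P=pts(W);hsv=cv2.cvtColor(W["img"],cv2.COLOR_RGB2HSV)
hd=np.array([np.cos(np.radians(-2.8)),np.sin(np.radians(-2.8))]);n=np.array([-hd[1],hd[0]])
f=lambda m,h:np.array([ray(W,a,b,h)[:2] for b,a in zip(*np.nonzero(m))])
red=((hsv[...,0]<8)|(hsv[...,0]>172))&(hsv[...,1]>130)&(hsv[...,2]>130);red[:240]=0;red[310:]=0;red[:,:245]=0;red[:,280:]=0
print(np.median(P[red][:,2]))
r=cv2.minAreaRect((f(red,.128)*1000).astype(np.float32));print("tab",red.sum(),r)
d=np.array(r[0])-[573.74,-127.23];print("tab rel post",d@hd,d@n,"(home -44,0)")
S=cam("scene");T=cam("top");save(T,"top15")
S0=pickle.load(open("scene0.pkl","rb"))
for c,o in((S,S0),(T,pickle.load(open("top0.pkl","rb")))):
    for im in(o,c):
        h=cv2.cvtColor(im["img"],cv2.COLOR_RGB2HSV);Q=pts(im)
        m=(h[...,1]<60)&(h[...,2]>60)&(Q[...,1]<-.24)&(Q[...,1]>-.5)&(Q[...,0]>.42)&(Q[...,0]<.66)&(Q[...,2]<.03)&(Q[...,2]>.003)
        print("wrench",m.sum(),Q[m].mean(0).round(4),Q[m].min(0).round(3),Q[m].max(0).round(3))
E
python3 s.py
```

```text
0.12773730724041327
tab 459 ((533.3107299804688, -124.84375762939453), (11.194958686828613, 33.92525100708008), 87.44453430175781)
tab rel post -40.49757041422248 0.4084329914861282 (home -44,0)
wrench 762 [ 0.5499 -0.3627  0.0073] [ 0.459 -0.381  0.003] [ 0.628 -0.343  0.013]
wrench 770 [ 0.5504 -0.3627  0.0072] [ 0.459 -0.38   0.003] [ 0.628 -0.343  0.013]
wrench 308 [ 0.5449 -0.3642  0.0072] [ 0.458 -0.382  0.003] [ 0.623 -0.345  0.016]
wrench 300 [ 0.5459 -0.3642  0.0073] [ 0.458 -0.382  0.003] [ 0.623 -0.345  0.016]
{'t': 11.4, 'position': [0.4544, -0.1215, 0.2399], 'tool_rot': [0.0244, 0.9993, 0.0053, -0.0263], 'wrist_force': [0.9816, 0.0575, 0.7661], 'finger_gap': 0.0431}
yhead 87.18 z [-0.0524  0.0118 -0.9986] x [-0.9974  0.0486  0.0529]
TCP head-frame mm x,y: -123.7 -1.2 seat x est -79.7 dz to 89.7: 150.2 Fhead x 0.98 Fy 0.11
```

The wrench has not moved; the changed pixels there were the arm's shadow. The oblique wrist estimate of the seat offset (tab rel. post −40.5 mm against −44 mm) disagrees with the scene view, so I'll measure from a better angle.

Call:
apply_moves(deltas=[{"x":-2.5,"y":0,"z":-0.5,"yaw":0,"claw":50},{"x":-3,"y":0,"z":-0.5,"yaw":0,"claw":50},{"x":-2.5,"y":0,"z":-0.3,"yaw":0,"claw":50},{"x":0,"y":0,"z":0,"yaw":0,"claw":50},{"x":0,"y":0,"z":0,"yaw":0,"claw":50}])

```text
t: 11.82
position: [0.5397, -0.1251, 0.2452]
tool_rot: [0.024, 0.999, 0.007, -0.029]
wrist_force: [-0.4, -0.2, 0.6]
finger_gap: 0.0427
```

```bash
python3 s.py; python3 - <<'E'
from h import *
import pickle
W=cam("wrist");save(W,"w16");pickle.dump(W,open("w16.pkl","wb"))
cv2.imwrite("pics/w16c.png",cv2.resize(W["img"][120:280,180:340],None,fx=3.6,fy=3.6,interpolation=cv2.INTER_CUBIC)[...,::-1])
E
```

```text
{'t': 11.8167, 'position': [0.5397, -0.1251, 0.2452], 'tool_rot': [0.024, 0.9993, 0.0066, -0.0293], 'wrist_force': [-0.3931, -0.2293, 0.5583], 'finger_gap': 0.0427}
yhead 87.23 z [-0.0582  0.0146 -0.9982] x [-0.9971  0.0476  0.0588]
TCP head-frame mm x,y: -38.3 -0.6 seat x est 5.7 dz to 89.7: 155.5 Fhead x -0.38 Fy -0.25
```

View pics/w16c.png

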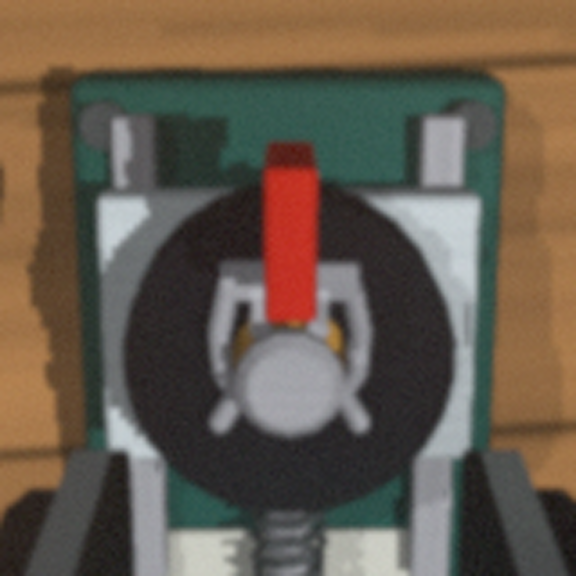

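```bash
python3 - <<'E'
from h import *
import pickle
W=pickle.load(open("w16.pkl","rb"));P=pts(W);hsv=cv2.cvtColor(W["img"],cv2.COLOR_RGB2HSV)
hd=np.array([np.cos(np.radians(-2.8)),np.sin(np.radians(-2.8))]);n=np.array([-hd[1],hd[0]])
f=lambda m,h:(np.array([ray(W,a,b,h)[:2] for b,a in zip(*np.nonzero(m))])*1000).astype(np.float32)
red=((hsv[...,0]<8)|(hsv[...,0]>172))&(hsv[...,1]>130)&(hsv[...,2]>130);red[:150]=0;red[220:]=0;red[:,:245]=0;red[:,280:]=0
tz=np.median(P[red][:,2]);q=P[red];rr=(q[:,:2]-[.575,-.127])@hd
print("tab z",tz,"pitch slope",np.polyfit(rr,q[:,2],1)[0]); r=cv2.minAreaRect(f(red,tz));print("tab",r)
ph=(P[...,2]>.1025)&(P[...,2]<.1075)&(hsv[...,1]<60);ph[:205]=0;ph[250:]=0;ph[:,:240]=0;ph[:,285:]=0
X=f(ph,.105);c=cv2.minEnclosingCircle(X);print("post",ph.sum(),c,X.mean(0),np.median(P[ph][:,2]))
pc=X.mean(0)
for nm,p in(("circ",np.array(c[0])),("mean",pc),("hand",ray(W,261.1,226.9,.105)[:2]*1000)):
    print(nm,"tab rel",((np.array(r[0])-p)@hd).round(2),((np.array(r[0])-p)@n).round(2))
    for u,v in((239.4,238.9),(282.2,238.9)): 
        t=ray(W,u,v,.088)[:2]*1000-p;print("   tip",(t@hd).round(2),(t@n).round(2))
# pulley circle
E
```

```text
tab z 0.12779809824352328 pitch slope -0.3426932097636386
tab ((534.0357666015625, -124.52384948730469), (10.651359558105469, 35.779720306396484), 86.91039276123047)
post 592 ((575.006591796875, -127.67375183105469), 13.591341018676758) [ 575.41077 -127.32078] 0.10458919179395684
circ tab rel -41.08 1.14
   tip 19.69 -19.02
   tip 19.86 22.41
mean tab rel -41.46 0.77
   tip 19.31 -19.39
   tip 19.48 22.04
hand tab rel -42.1 -0.65
   tip 18.67 -20.81
   tip 18.84 20.62
```

```bash
python3 - <<'E'
from h import *
import pickle
hd=np.array([np.cos(np.radians(-2.8)),np.sin(np.radians(-2.8))]);n=np.array([-hd[1],hd[0]])
def meas(c,nm):
    P=pts(c);hsv=cv2.cvtColor(c["img"],cv2.COLOR_RGB2HSV)
    X=(P[...,:2]-np.array([.577,-.127]))@hd*1000;Y=(P[...,:2]-np.array([.577,-.127]))@n*1000;Z=P[...,2]*1000
    red=((hsv[...,0]<8)|(hsv[...,0]>172))&(hsv[...,1]>130)&(hsv[...,2]>60)&(X>-75)&(X<-10)&(abs(Y)<15)
    top=red&(Z>124)&(Z<133)
    s=np.polyfit(X[top],Z[top],1)
    res=Z[top]-np.polyval(s,X[top])
    ph=(Z>102.5)&(Z<109)&(np.hypot(X,Y)<18)&(hsv[...,1]<70)
    C=lambda x,lo=3,hi=97:(np.percentile(x,lo)+np.percentile(x,hi))/2
    # wire slope
    return top.sum(),s[0],C(X[top]),np.percentile(X[top],[2,98]),ph.sum(),C(X[ph]),C(Y[ph]),C(Y[top]),C(X[red]),np.percentile(X[red],[1,99])
for nm in("wrist","wrist","wrist","scene","scene","scene","top"):
    r=meas(cam(nm),nm);print(nm,"n",r[0],"slope",round(r[1],3),"tabX",r[2].round(1),r[3].round(1),"post",r[4],r[5].round(1),r[6].round(1),"tabY",r[7].round(1),"redall",r[8].round(1),r[9].round(1),"tab-post",(r[2]-r[5]).round(2))
E
```

```text
wrist n 623 slope 0.026 tabX -43.9 [-61.  -26.8] post 603 -1.3 -0.4 tabY -0.1 redall -44.2 [-61.3 -26.3] tab-post -42.65
wrist n 625 slope 0.027 tabX -43.8 [-60.9 -26.8] post 594 -1.0 -0.1 tabY -0.1 redall -44.0 [-61.3 -26.1] tab-post -42.78
wrist n 623 slope 0.029 tabX -43.8 [-60.8 -26.9] post 604 -1.3 -0.1 tabY -0.2 redall -44.1 [-61.3 -26.2] tab-post -42.52
scene n 86 slope 0.044 tabX -42.8 [-59.6 -25.7] post 107 0.1 0.9 tabY 0.9 redall -42.0 [-60.2 -24.4] tab-post -42.85
scene n 80 slope 0.024 tabX -42.7 [-59.7 -25.8] post 99 0.2 1.5 tabY 0.9 redall -42.0 [-60.3 -24.5] tab-post -42.86
scene n 83 slope 0.013 tabX -42.2 [-59.7 -25.1] post 96 0.5 1.0 tabY 1.2 redall -41.7 [-60.5 -24. ] tab-post -42.67Traceback (most recent call last):
  File "<stdin>", line 16, in <module>
  File "<stdin>", line 14, in meas
  File "<stdin>", line 12, in <lambda>
    return _quantile_unchecked(
        a, q, axis, out, overwrite_input, method, keepdims, weights)
    return _ureduce(a,
                    func=_quantile_ureduce_func,
    ...<5 lines>...
                    overwrite_input=overwrite_input,
                    method=method)
    r = func(a, **kwargs)
    result = _quantile(arr,
                       quantiles=q,
    ...<2 lines>...
                       out=out,
                       weights=wgt)
    slices_having_nans = np.isnan(arr[-1, ...])
                                  ~~~^^^^^^^^^
IndexError: index -1 is out of bounds for axis 0 with size 0
```

```bash
python3 - <<'E'
from h import *
import pickle
hd=np.array([np.cos(np.radians(-2.8)),np.sin(np.radians(-2.8))]);n=np.array([-hd[1],hd[0]])
def go(c):
    P=pts(c);hsv=cv2.cvtColor(c["img"],cv2.COLOR_RGB2HSV)
    X=(P[...,:2]-np.array([.577,-.127]))@hd*1000;Y=(P[...,:2]-np.array([.577,-.127]))@n*1000;Z=P[...,2]*1000
    pul=(Z>80)&(Z<87.0)&(hsv[...,2]<80)&(np.hypot(X,Y)<55)
    A=np.c_[X[pul],Y[pul],np.ones(pul.sum())];s,*_=np.linalg.lstsq(A,Z[pul],rcond=None)
    ww=(Z>86.5)&(Z<96)&(hsv[...,1]<60)&(hsv[...,2]>90)&(abs(Y)<24)&(abs(Y)>12)&(X>-30)&(X<24)
    sw=np.polyfit(X[ww],Z[ww],1)
    h=(hsv[...,2]<80)&(Z>80)&(Z<87)
    pts_=(np.c_[X[pul],Y[pul]]).astype(np.float32)
    hull=cv2.convexHull(pts_)[:,0];
    print("pulley slope x,y",s[:2].round(3),"z0",s[2].round(2),"circ",cv2.minEnclosingCircle(pts_),"| wires n",ww.sum(),"slope",sw.round(3),"Xmax wire",np.percentile(X[ww],99).round(1))
go(pickle.load(open("w16.pkl","rb")));go(cam("wrist"));go(cam("scene"))
# wrist baseline on clip lying on bench
c=pickle.load(open("w1.pkl","rb"));P=pts(c);hsv=cv2.cvtColor(c["img"],cv2.COLOR_RGB2HSV)
d=np.array([np.cos(np.radians(-25)),np.sin(np.radians(-25))]);X=(P[...,:2]-[.556,.1374])@d*1000;Z=P[...,2]*1000;Y=(P[...,:2]-[.556,.1374])@[-d[1],d[0]]*1000
t=((hsv[...,0]<6)|(hsv[...,0]>174))&(hsv[...,1]>150)&(Z>41)&(Z<49)
w=(abs(Y)<26)&(X>15)&(X<70)&(Z>1.5)&(Z<12)&(hsv[...,1]<70)&(hsv[...,2]>90)
print("bench tab X",np.percentile(X[t],[2,98]),"slope",np.polyfit(X[t],Z[t],1)[0],"prong tip X",np.percentile(X[w],[1,99]))
b=(abs(Z)<6)&(hsv[...,1]>90)&(hsv[...,0]>8)&(hsv[...,0]<25)&(np.hypot(X,Y)<120);A=np.c_[X[b],np.ones(b.sum())];print("bench slope",np.linalg.lstsq(A,Z[b],rcond=None)[0])
E
```

```text
pulley slope x,y [ 0.001 -0.   ] z0 83.78 circ ((-0.3606979250907898, -0.008308041840791702), 45.419071197509766) | wires n 504 slope [1.4000e-02 9.1307e+01] Xmax wire 15.5
pulley slope x,y [-0.001 -0.   ] z0 83.79 circ ((-0.6218668222427368, 0.06336108595132828), 45.167747497558594) | wires n 489 slope [1.1000e-02 9.1309e+01] Xmax wire 16.0
pulley slope x,y [-0.002  0.001] z0 84.12 circ ((0.17316898703575134, 1.452221155166626), 44.929832458496094) | wires n 100 slope [1.7000e-02 9.1389e+01] Xmax wire 15.9
bench tab X [-16.77279031  16.59106289] slope 0.004981320088917421 prong tip X [15.78288213 58.57876001]
bench slope [-0.00085781 -0.20128443]
```

All checks pass, so I'll hand in.

```bash
python3 - <<'E'
from h import *
print(arm.job_done()); print(arm.get_state()["t"])
E
```

```text
the job is handed in; nothing more can be done
None
the job is handed in; nothing more can be done
```

The red-tabbed clip is snapped onto the post and released. I handed the job in at about 12.5 s of the 48 s allowed; no verdict was reported.

- **Push:** I gripped the tab, set the clip level in front of the groove and pushed slowly, with at most about 14 N measured at the wrist. At the snap the push dropped from 13.7 to 10.5 N and the carriage came back about 3 mm. I let the carriage ease back, opened the fingers and lifted clear.
- **Clip:** In the last pictures it lies on the pulley top (wire tops about 91.3 mm), level to about 0.02 rad. The seat is about 1.5–2 mm past the post axis, against the 3 mm limit.
- **Rest of the scene:** The carriage was back within about 0.5 mm of rest. The stone and jar pictures were unchanged. The wrench measured within 1 mm of where it was. The wrist force was about zero.

**Checks that disagreed:**
- **Seat position:** An early slanted wrist view put the seat 3.5 mm too far. A closer view gave 1.9–2.9 mm, depending on how I fitted the post. The later wrist and scene readings, checked against the pulley circle, gave 1.5–2 mm. This is the smallest margin of the job.
- **Tool tilt:** The tool tilted by up to about 0.09 rad relative to the clip's level grip during and just after the push. Once released, the clip settled level.

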